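Load the burn-out kiln

TASK

Load the small burn-out kiln: swing its spring-closed door wide open and drop the door's bolt behind the keeper so that the door stays open by itself, stand every casting flask upright in the hearth tray, and slide the loaded tray straight in until its front plate is flush against the kiln front. Then lift the bolt again and let the door close fully. Leave everything else on the bench where it is.

Things in the scene. Friction and masses are not known exactly. Their poses are not given: they have to be found in the camera images.
- kiln: Bench-top burn-out kiln, grey box fixed on the bench, 146 mm deep, 182 wide, 126 high (152 with the control box on its roof), no floor of its own: the tray slides on the bench. Origin: on the bench under the middle of its mouth, in the front face; +x points into the kiln, +y to the left of one who looks in, z up. Mouth and chamber 130 wide (y = -65 to 65), 88 high, 124 deep.
- door_hinge (a point): A point on the door's upright hinge axis (12 mm in front of the kiln front, 88 mm left of the mouth's middle), 83 mm above the bench. The door is 16 mm thick, reaches 171 mm from the axis and spans z = 40 to 122 mm: it swings clear above the empty tray and its handle, but not above flasks standing in its way.
- kiln_door (a joint): Door angle, rad: 0 shut, grows as it opens, stop at 1.85. The hinge is at the left, so the free right edge swings out to the front and round to the left (clockwise from above). A damped torsion spring always pulls it shut with 0.35 x (angle + 0.5) N m, some 6 N at the bolt when wide open; let go, it shuts in about 2 s. On its dropped bolt it rests at about 1.60.
- door_bolt (a joint): Upright drop bolt (8 mm rod) on the door's outer face, m: 0 raised, 0.020 dropped. It only slides up and down on the door and stays where it is left (2 N of friction, about 2 N more when loaded on the keeper). Its tip is at z = 46 mm raised, above the keeper lip, and 26 mm dropped. Drop it with the door at 1.66 or more, then let the door come back until the bolt rests on the lip.
- bolt_knob (a point): Middle of the brass knob on top of the drop bolt, an upright cylinder 20 mm across and 26 high; z = 171 mm raised, 151 dropped. Moving it sideways swings the door. It is 115 mm along the door from the hinge axis and 18 mm in front of it (door shut): in the kiln's frame at x = -30, y = -27 mm with the door shut, x = -126, y = 109 with the door latched at 1.60.
- keeper (a point): Middle of the top of the keeper lip, z = 41 mm: an upright steel tab 6 mm thick, 20 wide, on a flat keeper arm (top at z = 24 mm) that sticks out of the kiln front left of the mouth, 20 mm wide, 148 mm long, between y = 79 and 123 mm of the kiln's frame. The dropped bolt rests against the lip's outer (left) side and so holds the door open.
- hearth_tray: Loose sliding hearth tray, 0.4 kg. Origin: underside, middle of the square pan; +x points to the edge that enters the kiln first, z up. Pan 118 x 118 mm, inside 112 x 112, floor 4 thick, walls 30 high. At x = -63 to -59 an upright front plate, 142 wide, 32 high, wider than the mouth. Fully home, the plate lies on the kiln front: origin at x = 59, y = 0 in the kiln's frame, axes parallel.
- tray_handle (a point): A point in the middle of the tray's level wooden bar handle, where it is well taken from above. The bar runs out from the front plate on the centre line: x = -63 to -123 mm in the tray's frame (this point at -106), 12 mm thick (y), z = 13 to 33 mm.
- flask_1: Casting flask: upright steel cylinder with a plaster-filled top and a small hole in it, 48 mm in diameter, 58 high, 0.15 kg. Origin: middle of the underside; z up. Two to four flasks are present; four fit in the tray two by two (centres at +-29 mm in the tray's frame).
- flask_2: As flask_1.
- flask_3: As flask_1.
- flask_4: As flask_1.
- spirit_lamp: Glass spirit lamp with a brass cap, 69 mm wide, 78 high; a bystander. Origin: middle of the underside.
- stone_dish: Small dish of stones, 52 mm wide, 10 high; a bystander. Origin: middle of the underside.

How it is judged:
On the way, in this order (a step that is already met when the one before it is completed fails the run):
1. the door stays open by itself on its dropped bolt, with nothing held in or touched by the fingers (value of joint kiln_door between 1.5 and 1.72 rad and value of joint door_bolt above 0.011 m and velocity of joint kiln_door between -0.05 and 0.05 rad/s and contact force between the fingers and anything else below 0.5 N), for 0.5 s.
2. the tray, with every flask upright in it, is fully home in the kiln while the door still stands open on its bolt (value of joint kiln_door above 1.5 rad and value of joint door_bolt above 0.011 m and x of hearth_tray in the frame of kiln between 0.053 and 0.065 m and y of hearth_tray in the frame of kiln between -0.009 and 0.009 m and angle between the x axis of hearth_tray and the x axis of kiln, either way round below 0.06 rad and height (world z) of hearth_tray below 0.006 m and x of flask_1 in the frame of hearth_tray between -0.04 and 0.04 m and y of flask_1 in the frame of hearth_tray between -0.04 and 0.04 m and z of flask_1 in the frame of hearth_tray between -0.002 and 0.01 m and angle between each of flask_1, flask_2, flask_3, flask_4's own z axis and vertical below 0.15 rad and x of flask_2 in the frame of hearth_tray between -0.04 and 0.04 m and y of flask_2 in the frame of hearth_tray between -0.04 and 0.04 m and z of flask_2 in the frame of hearth_tray between -0.002 and 0.01 m and x of flask_3 in the frame of hearth_tray between -0.04 and 0.04 m and y of flask_3 in the frame of hearth_tray between -0.04 and 0.04 m and z of flask_3 in the frame of hearth_tray between -0.002 and 0.01 m and x of flask_4 in the frame of hearth_tray between -0.04 and 0.04 m and y of flask_4 in the frame of hearth_tray between -0.04 and 0.04 m and z of flask_4 in the frame of hearth_tray between -0.002 and 0.01 m), for 0.3 s.
At the end, for the whole second after the job is handed in: The door is shut (within 0.05 rad); the tray is home in the kiln (front plate within 6 mm of the kiln front, square within 0.06 rad), every flask that is present stands upright (within 0.15 rad) on the tray's floor inside its rim, and all is at rest (value of joint kiln_door below 0.05 rad and velocity of joint kiln_door between -0.05 and 0.05 rad/s and x of hearth_tray in the frame of kiln between 0.053 and 0.065 m and y of hearth_tray in the frame of kiln between -0.009 and 0.009 m and angle between the x axis of hearth_tray and the x axis of kiln, either way round below 0.06 rad and height (world z) of hearth_tray below 0.006 m and x of flask_1 in the frame of hearth_tray between -0.04 and 0.04 m and y of flask_1 in the frame of hearth_tray between -0.04 and 0.04 m and z of flask_1 in the frame of hearth_tray between -0.002 and 0.01 m and angle between each of flask_1, flask_2, flask_3, flask_4's own z axis and vertical below 0.15 rad and x of flask_2 in the frame of hearth_tray between -0.04 and 0.04 m and y of flask_2 in the frame of hearth_tray between -0.04 and 0.04 m and z of flask_2 in the frame of hearth_tray between -0.002 and 0.01 m and x of flask_3 in the frame of hearth_tray between -0.04 and 0.04 m and y of flask_3 in the frame of hearth_tray between -0.04 and 0.04 m and z of flask_3 in the frame of hearth_tray between -0.002 and 0.01 m and x of flask_4 in the frame of hearth_tray between -0.04 and 0.04 m and y of flask_4 in the frame of hearth_tray between -0.04 and 0.04 m and z of flask_4 in the frame of hearth_tray between -0.002 and 0.01 m and linear speed of hearth_tray below 0.02 m/s and linear speed of each of flask_1, flask_2, flask_3, flask_4 below 0.03 m/s); the robot touches nothing.
It fails at once if the spirit lamp is moved from its place (more than 5 cm) (distance of spirit_lamp from where it was at the start of the episode above 0.05 m).
It fails at once if the dish of stones is moved from its place (more than 5 cm) (distance of stone_dish from where it was at the start of the episode above 0.05 m).
Of flask_1, flask_2, flask_3, flask_4 only 2 to 4 are there at a start; the rules pass over those that are not, and their reading is None.
At some moment in a run one of flask_3, flask_4 may be knocked a few centimetres aside while the robot is not near it.
Once in a run the grip may slacken for a moment while it holds something.
It also fails if it takes over 210 s, if anything falls off the work surface, if the arm or the gripper's body presses on something with over 40 N, if the wrist force passes 120 N, or if a joint passes its speed limit or range.

ROBOT

A 7-joint arm with a two-finger parallel gripper is mounted at the origin on a cart in front of the work surface, level with it; the furniture and walls round the work are solid. World frame = base frame: x ahead of the robot, y to its left, z up, the work surface at z = 0. Lengths are in m, angles in rad, forces in N, time in s.
With the tool pointing down it reaches from about 0.4 to 0.75 m from the base axis. Payload 19.5 kg.
Tool frame: the origin (TCP) lies at the very end of the fingers, on their centre line; the grasp point (between the pads) lies 19 mm behind it; z points along the fingers, y is the direction in which the jaws open and shut (so a half turn about z gives the same grasp; the last joint's range is limited). The gripper opens to 85 mm and grips with 20 to 120 N. Pads are 22 mm wide; open, the fingers measure 114 mm over their backs; the gripper's body (76 mm by 85 mm) begins 54 mm behind the grasp point. The pads swing forward as they close: fully open they stand 13 mm farther back than shut.
Start: joints at [1.112, 0.707, -0.028, 1.485, 0.022, 0.951, -0.075], TCP at [0.233, -0.526, 0.231] pointing down, gripper open.
Joint ranges: [-2.71, 2.71], [-0.32, 2.16], [-1.57, 1.52], [0, 2.45], [-1.46, 4.6], [0, 2.02], [-2.83, 2.83]. Speed limits (rad/s): [1.89, 1.89, 2.57, 2.57, 3.01, 3.01, 3.01].

INTERFACE

Orientations are given as a rotation vector (axis times angle).
In Python, from plant import r gives the robot as it stands.
- The arm moves only by the tool play_rows, never from a script. Its arguments are lists of equal length, an entry for each row: "dp": the shift along the tool's x, y, z in m, a list of three; "dr": the turn, a rotation vector about the tool's x, y, z in degrees, a list of three; "hand": the opening in per cent of the stroke, from 0 (shut) to 100 (fully open). A call has 1 to 10 rows; each row shifts and turns the commanded pose from where the row before left it, along the tool's axes as they then stand; what a row does not reach is not made up. A row lasts 1/12 s, in which the tool goes at most 41.7 mm and 7.16 degrees, less where a joint would pass 70% of its speed; a pose out of reach is approached as far as the arm can. A call is refused whole if a number of a shift passes 0.0417 or a number of a turn 7.16, either way. A call with a gripper value outside its range is refused whole. The fingers move at their own pace and stop on an object; the grip force is fixed at half the most. Time passes only in rows, so rows that do not move let the fingers close. It gives the time, the measured TCP pose, the force and the opening at its end, in the units of the state.
- r.observe(): the state, without advancing time (a new reading comes with each control period).
- r.grab_frame(name): name is "scene" or "side" or "wrist"; returns the picture (384x512x3 uint8, blue, green, red); there is no depth.
- r.calibration(name): a dict with "intrinsics" (3x3 intrinsics, pixels), "dist" ([k1, k2, p1, p2, k3] as OpenCV has them; the pictures are not rectified), "R" (3x3) and "t" (3): a world point X has camera coordinates R X + t. Camera axes: x right, y down, z forward; pixel columns grow to the right and rows downward; lengths in m; the calibration is good to about 2 mm. A picture is of the moment at which its call begins: read the wrist's pose just before it. calibration takes no time and is no camera call; for the wrist camera it gives the pose at the moment of the call.
- r.sign_off(): hands the job in, once; it reports no verdict.
The state is a dict: "time_s": time; "joint_positions": joint angles; "joint_velocities": joint speeds; "effort": joint torques, N m; "position": TCP position; "tool_rot": TCP orientation; "ft_force": force on the tool from outside, world axes, zero at the start; "moment": the same for the moment, N m; "finger_gap": opening from 0.0 (shut) to 1.0 (fully open).
Only numpy, scipy, OpenCV 4.12 (cv2) and the standard library are available. Lean on these libraries where they do the work, as an engineer would, in place of code of your own. Each camera call takes 0.05 s, during which the arm holds its last target. There are 200 camera calls.

## Working session

There is one attempt and no reset: what is moved stays moved. The work goes in short steps, Python scripts to look and compute and a tool call to move; the robot and the scene stay as the last step left them, time stands still between calls to the robot, and variables do not carry over. Pictures are saved under pics/ and viewed, about 12 in all and at most 16, crops included, and the job is handed in when it is done.

Besides the shell and the picture viewer there is one more tool, called by a JSON object that holds its "fn" and its "kwargs". play_rows: Moves the arm, as the interface text tells. Its arguments: {"type":"object","properties":{"dp":{"type":"array"},"dr":{"type":"array"},"hand":{"type":"array"}},"required":["dp","dr","hand"]}

```bash
mkdir -p pics
cat > h.py <<'E'
import numpy as np, cv2
from plant import r
from scipy.spatial.transform import Rotation as Ro
def snap(n,f):
    c=r.calibration(n); im=r.grab_frame(n); cv2.imwrite(f'pics/{f}.png',im); np.save(f'pics/{f}.npy',np.array([c],dtype=object)); return im,c
def load(f): return cv2.imread(f'pics/{f}.png'), np.load(f'pics/{f}.npy',allow_pickle=True)[0]
def ray(c,uv):
    K=np.array(c['intrinsics'],float);d=np.array(c['dist'],float);R=np.array(c['R']);t=np.array(c['t'])
    p=cv2.undistortPoints(np.array([[uv]],float),K,d)[0,0]
    return -R.T@t, R.T@np.array([p[0],p[1],1])
def onz(c,uv,z):
    o,d=ray(c,uv); return o+d*(z-o[2])/d[2]
def proj(c,X):
    K=np.array(c['intrinsics'],float);d=np.array(c['dist'],float)
    return cv2.projectPoints(np.array(X,float).reshape(-1,1,3),cv2.Rodrigues(np.array(c['R'],float))[0],np.array(c['t'],float),K,d)[0][:,0]
def tri(c1,u1,c2,u2):
    o1,d1=ray(c1,u1);o2,d2=ray(c2,u2)
    s=np.linalg.lstsq(np.c_[d1,-d2],o2-o1,rcond=None)[0]
    a,b=o1+d1*s[0],o2+d2*s[1]; return (a+b)/2,np.linalg.norm(a-b)
E
python3 - <<'E'
from h import *
s=r.observe();print({k:np.round(v,3) for k,v in s.items()})
a,_=snap('scene','sc0');b,_=snap('side','si0');w,c=snap('wrist','wr0')
for n in('scene','side'):
    c=r.calibration(n);print(n,np.round(-np.array(c['R']).T@c['t'],3),c['intrinsics'])
cv2.imwrite('pics/v1.png',cv2.resize(a,(800,600)));cv2.imwrite('pics/v2.png',cv2.resize(b,(800,600)))
E
```

```text
{'time_s': np.float64(0.0), 'joint_positions': array([ 1.112,  0.707, -0.028,  1.485,  0.022,  0.951, -0.076]), 'joint_velocities': array([-0.002,  0.001, -0.001,  0.   ,  0.   ,  0.001, -0.001]), 'effort': array([ 0.0000e+00, -8.8322e+01,  1.2350e+00, -2.3616e+01,  1.7000e-02,
        7.0000e-03, -0.0000e+00]), 'position': array([ 0.233, -0.526,  0.231]), 'tool_rot': array([-3.073, -0.65 ,  0.   ]), 'ft_force': array([0.688, 0.038, 0.65 ]), 'moment': array([-0.058,  0.029,  0.015]), 'finger_gap': np.float64(0.999)}
scene [0.836 0.711 0.971] [[462.49476231   0.         267.99452023]
 [  0.         462.49476231 181.98263712]
 [  0.           0.           1.        ]]
side [ 0.322 -0.62   0.593] [[444.74484566   0.         249.83703456]
 [  0.         444.74484566 190.8599881 ]
 [  0.           0.           1.        ]]
```

View pics/v1.png

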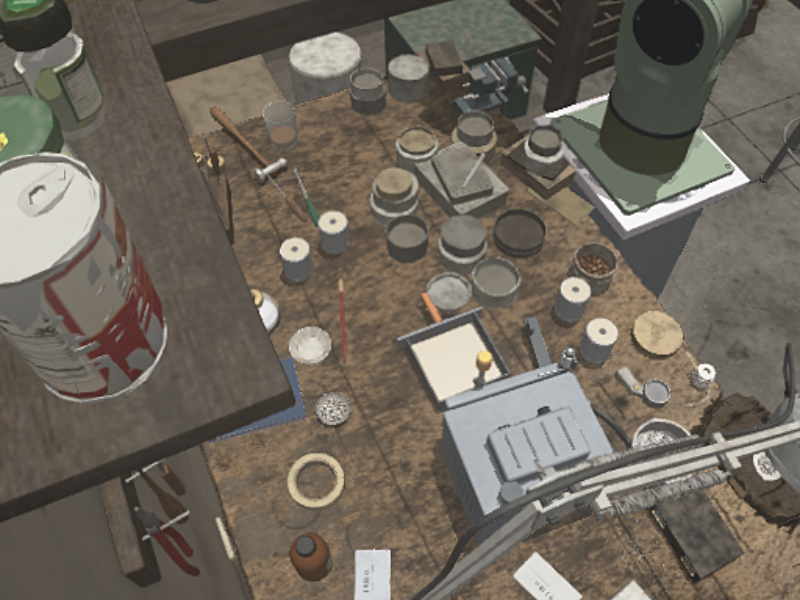

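View pics/v2.png

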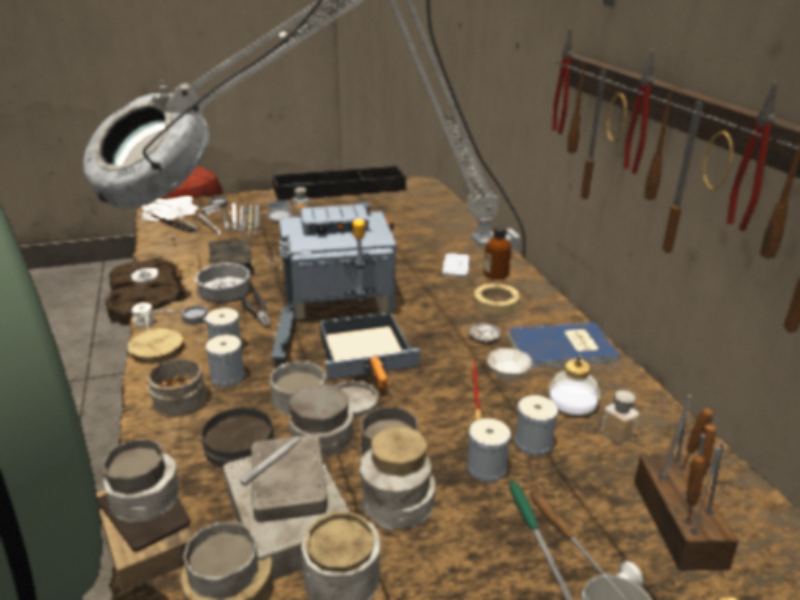

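The scene view shows four flasks (574,287), (601,326), (294,245), (333,218), the kiln at the lower middle with the knob at (485,360), the tray before it, and the keeper at (568,355). I'll zoom in for the kiln corners.

Run:
```python
from h import *
a,c=load('sc0');b,d=load('si0')
cv2.imwrite('pics/v3.png',np.hstack([cv2.resize(a[185:335,245:405],(400,375)),cv2.resize(b[125:275,165:325],(400,375))]))
k=1/1.5625
fl=[((574,287),(222,316)),((601,326),(224,345)),((294,245),(537,405)),((333,218),(489,427))]
for u,v in fl:
    u=np.array(u)*k;v=np.array(v)*k
    print(np.round(onz(c,u,.058),3),np.round(onz(d,v,.058),3))
p,e=tri(c,np.array((484,360))*k,d,np.array((359,230))*k);print('knob',p,e)
for n,u in (('dish',(333,408)),('lamp',(262,310)),('keeper',(568,352))):print(n,onz(c,np.array(u)*k,.02 if n!='keeper' else .041))
```

```text
[0.333 0.251 0.058] [0.34  0.334 0.058]
[0.335 0.328 0.058] [0.336 0.249 0.058]
[ 0.697 -0.011  0.058] [ 0.699 -0.003  0.058]
[ 0.619 -0.037  0.058] [ 0.624 -0.025  0.058]
knob [0.56062661 0.35120183 0.16673419] 0.002717440220328324
dish [0.74299046 0.26218735 0.02      ]
lamp [0.78114658 0.0587927  0.02      ]
keeper [0.39629849 0.33784076 0.041     ]
```

View pics/v3.png

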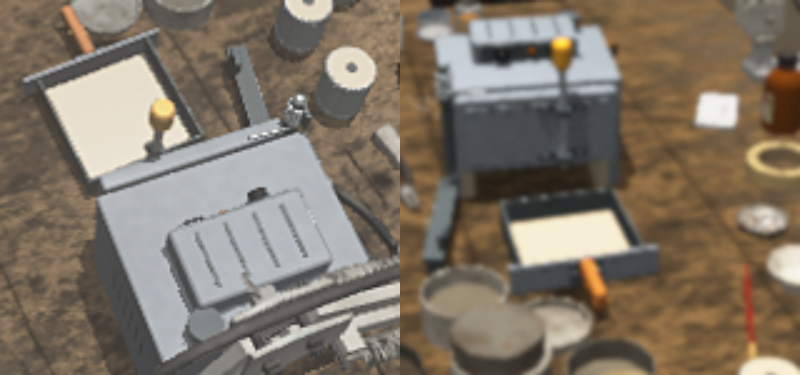

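Run:
```python
from h import *
a,c=load('sc0');b,d=load('si0')
P=lambda u,z:onz(c,(245+u[0]/2.5,185+u[1]/2.5),z)
Q=lambda u,z:onz(d,(165+(u[0]-400)/2.5,125+u[1]/2.5),z)
for n,u,z in [('roofR',(97,199),.126),('roofL',(318,137),.126),('roofbackR',(163,364),.126),('lip',(236,48),.041),('plateR',(25,80),.032),('plateL',(158,31),.032),('panfrontL',(202,136),.03),('handle',(74,17),.033),('knobtop',(161,108),.184)]: print(n,np.round(P(u,z),3))
print('side')
for n,u,z in [('roofR',(618,84),.126),('roofL',(447,90),.126),('plateR',(658,248),.032),('plateL',(510,267),.032),('lip',(450,182),.041),('hend',(600,307),.023),('pan',(505,206),.03),('pan2',(628,190),.03)]: print(n,np.round(Q(u,z),3))
```

```text
roofR [0.629 0.379 0.126]
roofL [0.439 0.409 0.126]
roofbackR [0.645 0.52  0.126]
lip [0.418 0.264 0.041]
plateR [0.612 0.204 0.032]
plateL [0.473 0.21  0.032]
panfrontL [0.49  0.327 0.03 ]
handle [0.539 0.161 0.033]
knobtop [0.564 0.355 0.184]
side
roofR [0.621 0.357 0.126]
roofL [0.454 0.391 0.126]
plateR [0.611 0.195 0.032]
plateL [0.473 0.203 0.032]
lip [0.445 0.356 0.041]
hend [0.537 0.134 0.023]
pan [0.491 0.313 0.03 ]
pan2 [0.617 0.308 0.03 ]
```

Run:
```python
from h import *
a,c=load('sc0');b,d=load('si0');w,cw=load('wr0')
k=1/1.5625
print('lamp clamp',tri(c,np.array((600,500))*k,d,np.array((483,200))*k))
for z in (.3,.45,.6): print(z,'shelf',np.round(onz(c,np.array((290,400))*k,z),3),np.round(onz(c,np.array((150,0))*k,z),3),'lamparm',np.round([onz(c,np.array(u)*k,z)[:2] for u in((430,600),(600,495),(790,440))],3).tolist(), 'side',np.round([onz(d,np.array(u)*k,z)[:2] for u in((150,195),(320,10),(485,210),(430,60))],3).tolist())
s=r.observe();T=Ro.from_rotvec(s['tool_rot']).as_matrix()
C=-np.array(cw['R']).T@cw['t']
print('cam in tool',T.T@(C-s['position']), 'cam axes in tool',np.round(T.T@np.array(cw['R']).T,3).tolist(),cw['intrinsics'])
```

```text
lamp clamp (array([0.67925961, 0.50886784, 0.19555661]), np.float64(0.3040266023737098))
0.3 shelf [0.807 0.367 0.3  ] [ 0.778 -0.41   0.3  ] lamparm [[0.765, 0.605], [0.575, 0.59], [0.363, 0.634]] side [[0.274, 0.218], [0.839, 1.966], [0.639, 0.062], [0.892, 0.964]]
0.45 shelf [0.814 0.444 0.45 ] [ 0.791 -0.159  0.45 ] lamparm [[0.781, 0.629], [0.633, 0.617], [0.469, 0.651]] side [[0.299, -0.211], [0.574, 0.642], [0.476, -0.287], [0.6, 0.153]]
0.6 shelf [0.82  0.521 0.6  ] [0.804 0.091 0.6  ] lamparm [[0.797, 0.652], [0.692, 0.644], [0.575, 0.668]] side [[0.323, -0.641], [0.309, -0.683], [0.314, -0.637], [0.308, -0.659]]
cam in tool [ 0.07575736  0.00027785 -0.14359344] cam axes in tool [[0.0, -0.954, -0.3], [1.0, 0.0, -0.0], [0.0, -0.3, 0.954]] [[309.78127401   0.         246.76436755]
 [  0.         309.78127401 185.65602939]
 [  0.           0.           1.        ]]
```

{"fn": "play_rows", "kwargs": {"dp": [[0.0285,-0.0206,-0.0086],[0.0285,-0.0206,-0.0086],[0.0285,-0.0206,-0.0086],[0.0285,-0.0206,-0.0086],[0.0285,-0.0206,-0.0086],[0.0285,-0.0206,-0.0086],[0.0285,-0.0206,-0.0086],[0.0285,-0.0206,-0.0086],[0.0285,-0.0206,-0.0086],[0.0285,-0.0206,-0.0086]], "dr": [[0,0,0],[0,0,0],[0,0,0],[0,0,0],[0,0,0],[0,0,0],[0,0,0],[0,0,0],[0,0,0],[0,0,0]], "hand": [60,60,60,60,60,60,60,60,60,60]}}

```text
time_s: 0.98
position: [0.4105, -0.2203, 0.3177]
tool_rot: [-3.074, -0.65, 0.0]
ft_force: [1.0, -1.0, -0.0]
finger_gap: 0.598
```

{"fn": "play_rows", "kwargs": {"dp": [[0.026,-0.0366,-0.002],[0.026,-0.0366,-0.002],[0.026,-0.0366,-0.002],[0.026,-0.0366,-0.002],[0.026,-0.0366,-0.002],[0.026,-0.0366,-0.002],[0.026,-0.0366,-0.002],[0.026,-0.0366,-0.002],[0.026,-0.0366,-0.002],[0.026,-0.0366,-0.002]], "dr": [[0,0,0],[0,0,0],[0,0,0],[0,0,0],[0,0,0],[0,0,0],[0,0,0],[0,0,0],[0,0,0],[0,0,0]], "hand": [60,60,60,60,60,60,60,60,60,60]}}

```text
time_s: 1.82
position: [0.4929, 0.188, 0.3359]
tool_rot: [3.074, 0.65, -0.0]
ft_force: [1.3, -0.2, -0.5]
finger_gap: 0.597
```

{"fn": "play_rows", "kwargs": {"dp": [[0,0,0],[0,0,0],[0,0,0],[0,0,0],[0,0,0],[0,0,0],[0,0,0],[0,0,0],[0,0,0],[0,0,0]], "dr": [[0,0,-7.1],[0,0,-7.1],[0,0,-7.1],[0,0,-7.1],[0,0,-7.1],[0,0,-7.1],[0,0,-7.1],[0,0,-7.1],[0,0,-7.1],[0,0,-7.1]], "hand": [60,60,60,60,60,60,60,60,60,60]}}

```text
time_s: 2.65
position: [0.493, 0.1858, 0.3358]
tool_rot: [-2.118, -2.32, 0.0]
ft_force: [0.7, 0.1, 0.1]
finger_gap: 0.603
```

{"fn": "play_rows", "kwargs": {"dp": [[0,0,0],[0,0,0],[0,0,0],[0,0,0],[0,0,0],[0,0,0],[0,0,0],[0,0,0],[0,0,0],[0,0,0]], "dr": [[0,0,-7.1],[0,0,-7.1],[0,0,-7.1],[0,0,-7.1],[0,0,-7.1],[0,0,-7.1],[0,0,-7.1],[0,0,-7.1],[0,0,-7.1],[0,0,-7.1]], "hand": [60,60,60,60,60,60,60,60,60,60]}}

```text
time_s: 3.48
position: [0.493, 0.1857, 0.3357]
tool_rot: [-0.377, -3.119, 0.0]
ft_force: [0.2, -0.4, 0.6]
finger_gap: 0.601
```

Run:
```python
from h import *
s=r.observe();print(s['position'],s['tool_rot'],np.round(Ro.from_rotvec(s['tool_rot']).as_matrix(),3).tolist(),s['joint_positions'])
a,_=snap('wrist','w1');cv2.imwrite('pics/v4.png',cv2.resize(a,(800,600)))
```

```text
[0.49302459 0.18574818 0.33574086] [-3.76715929e-01 -3.11869065e+00  2.41940949e-04] [[-0.971, 0.238, -0.0], [0.238, 0.971, -0.0], [0.0, -0.0, -1.0]] [-0.03829298  0.59418185 -0.73460798  1.45420728  0.40656864  1.2492957
  0.51424851]
```

View pics/v4.png

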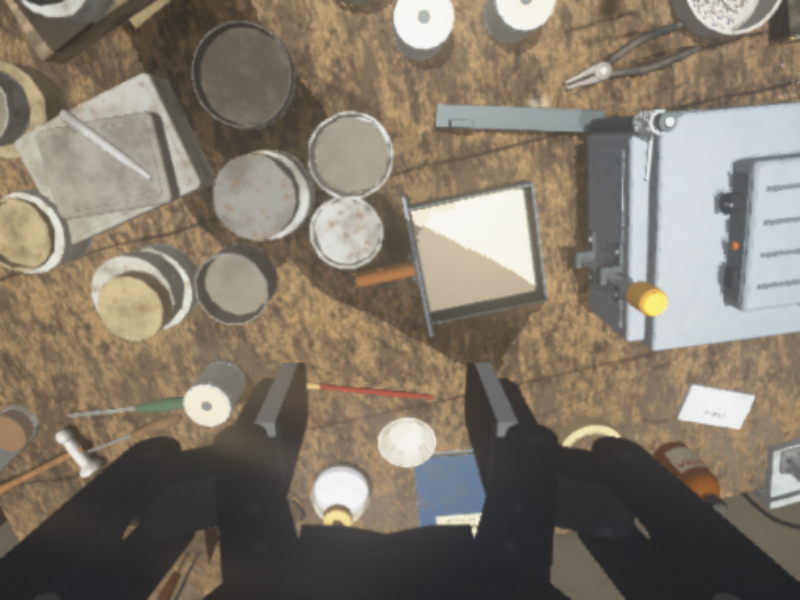

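The wrist view shows the keeper arm (437–590, 105–133) with its lip by (456,117), the tray with plate ends (403,195) and (432,335), the handle (385,275), the knob (653,302), and the kiln front roof edge x≈652.

Run:
```python
from h import *
a,c=load('w1');k=1/1.5625
P=lambda u,z:onz(c,np.array(u)*k,z)
R={n:P(u,z) for n,u,z in [('arm1',(437,105),.041),('arm1b',(590,110),.024),('arm2',(440,128),.024),('arm2b',(590,133),.024),('lipc',(456,122),.041),('roofR',(652,349),.126),('roofL',(656,130),.126),('plL',(404,196),.032),('plR',(432,334),.032),('panL',(531,183),.03),('panR',(546,300),.03),('hend',(356,281),.033),('hbase',(412,270),.033),('knob',(654,301),.184),('f1',(424,17),.058),('f2',(526,0),.058),('f3',(207,406),.058)]}
for n,v in R.items(): print(n,np.round(v,4))
az=lambda a,b:np.degrees(np.arctan2(*(R[b]-R[a])[[1,0]]))
print('arm',az('arm2','arm2b'),'roof',az('roofR','roofL')-90,'plate',az('plR','plL')-90,'pan',az('panR','panL')-90,'handle',az('hend','hbase'))
```

```text
arm1 [0.4008 0.2528 0.041 ]
arm1b [0.4353 0.3888 0.024 ]
arm2 [0.42   0.2532 0.024 ]
arm2b [0.4553 0.3861 0.024 ]
lipc [0.4183 0.2658 0.041 ]
roofR [0.6263 0.3761 0.126 ]
roofL [0.4552 0.3929 0.126 ]
plL [0.4707 0.2077 0.032 ]
plR [0.6101 0.204  0.032 ]
panL [0.4866 0.324  0.03  ]
panR [0.6027 0.3212 0.03  ]
hend [0.5385 0.1445 0.033 ]
hbase [0.5406 0.1992 0.033 ]
knob [0.5573 0.3514 0.184 ]
f1 [0.3337 0.2552 0.058 ]
f2 [0.3395 0.3367 0.058 ]
f3 [ 0.6223 -0.031   0.058 ]
arm 75.14678591747239 roof 84.39845168785496 plate 88.46027462360169 pan 88.60684001561174 handle 87.77466974623383
```

{"fn": "play_rows", "kwargs": {"dp": [[0,0,0],[0,0,0],[-0.0098,0.0343,0],[-0.0098,0.0343,0],[-0.0098,0.0343,0],[-0.0098,0.0343,0],[-0.0098,0.0343,0],[0,0,0.035],[0,0,0.035],[0,0,0.035]], "dr": [[0,0,-4.1],[0,0,-4.1],[0,0,0],[0,0,0],[0,0,0],[0,0,0],[0,0,0],[0,0,0],[0,0,0],[0,0,0]], "hand": [55,55,55,55,55,55,55,55,55,55]}}

```text
time_s: 4.37
position: [0.5591, 0.3522, 0.2292]
tool_rot: [0.166, 3.137, 0.001]
ft_force: [0.5, -0.2, 0.2]
finger_gap: 0.549
```

Run:
```python
from h import *
s=r.observe();print(s['position'],np.round(Ro.from_rotvec(s['tool_rot']).as_matrix(),3).tolist(),s['joint_positions'])
a,_=snap('wrist','w2');cv2.imwrite('pics/v5.png',a)
```

```text
[0.55914363 0.3521694  0.22919046] [[-0.994, 0.106, 0.0], [0.106, 0.994, 0.001], [0.0, 0.001, -1.0]] [-0.35325291  0.91520872 -0.68219611  1.11121551  0.54743559  1.28539945
  0.48233755]
```

View pics/v5.png

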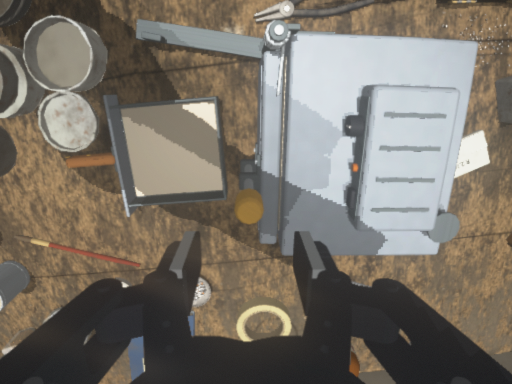

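The knob's top is at (249,206), centred between the fingers; kiln edges run nearly straight. Another fix of the knob from here.

Run:
```python
from h import *
a,c=load('w2')
m=cv2.inRange(cv2.cvtColor(a,cv2.COLOR_BGR2HSV),(12,150,80),(30,255,255));m[:150]=0;m[:,:220]=0;m[:,280:]=0;m[230:]=0
y,x=np.nonzero(m);print(x.min(),x.max(),y.min(),y.max(),len(x))
for u in((249,206),(249,202)):print(onz(c,u,.184))
f=lambda u,z:onz(c,u,z)
R0,L0=f((282,255),.126),f((289,33),.126);print(R0,L0,np.degrees(np.arctan2(*(L0-R0)[[1,0]]))-90)
for n,u,z in[('plL',(110,97),.032),('plR',(128,213),.032),('pL',(219,98),.03),('pR',(225,201),.03)]:print(n,f(u,z))
```

```text
238 259 203 222 219
[0.55505508 0.35333968 0.184     ]
[0.5522841  0.35362643 0.184     ]
[0.62791762 0.37622213 0.126     ] [0.44546647 0.39473622 0.126     ] 84.20578880465041
plL [0.47355163 0.21237754 0.032     ]
plR [0.60792327 0.20308975 0.032     ]
pL [0.48828938 0.32914041 0.03      ]
pR [0.60552006 0.32084821 0.03      ]
```

{"fn": "play_rows", "kwargs": {"dp": [[0.0033,0.001,0.0253],[0,0,0.0253],[0,0,0.0253],[0,0,0],[0,0,0],[0,0,0],[0,0,0],[0,0,0],[0,0,0],[0,0,0]], "dr": [[0,0,0],[0,0,0],[0,0,0],[0,0,0],[0,0,0],[0,0,0],[0,0,0],[0,0,0],[0,0,0],[0,0,0]], "hand": [55,55,55,55,0,0,0,0,0,0]}}

```text
time_s: 5.25
position: [0.5567, 0.353, 0.1557]
tool_rot: [0.163, 3.136, 0.002]
ft_force: [3.0, 1.9, 2.1]
finger_gap: 0.206
```

{"fn": "play_rows", "kwargs": {"dp": [[0.00154,-0.00798,0],[0.00154,-0.00798,0],[0.00154,-0.00798,0],[0.00154,-0.00798,0],[0.00154,-0.00798,0],[0.00154,-0.00798,0],[0.00154,-0.00798,0],[0.00154,-0.00798,0]], "dr": [[0,0,4],[0,0,4],[0,0,4],[0,0,4],[0,0,4],[0,0,4],[0,0,4],[0,0,4]], "hand": [0,0,0,0,0,0,0,0]}}

```text
time_s: 5.92
position: [0.5228, 0.2992, 0.1553]
tool_rot: [-1.025, -2.969, -0.005]
ft_force: [-0.1, 13.3, -3.2]
finger_gap: 0.215
```

{"fn": "play_rows", "kwargs": {"dp": [[0.00154,-0.00798,0],[0.00154,-0.00798,0],[0.00154,-0.00798,0],[0.00154,-0.00798,0],[0.00154,-0.00798,0],[0.00154,-0.00798,0],[0.00154,-0.00798,0],[0.00154,-0.00798,0],[0.00154,-0.00798,0]], "dr": [[0,0,4],[0,0,4],[0,0,4],[0,0,4],[0,0,4],[0,0,4],[0,0,4],[0,0,4],[0,0,4]], "hand": [0,0,0,0,0,0,0,0,0]}}

```text
time_s: 6.67
position: [0.4588, 0.2714, 0.1561]
tool_rot: [-1.89, -2.507, -0.014]
ft_force: [6.7, 27.6, -2.7]
finger_gap: 0.21
```

{"fn": "play_rows", "kwargs": {"dp": [[0.00154,-0.00798,0],[0.00154,-0.00798,0],[0.00154,-0.00798,0],[0.00154,-0.00798,0],[0.00154,-0.00798,0],[0.00154,-0.00798,0],[0.00154,-0.00798,0],[0.00154,-0.00798,0],[0,0,0],[0,0,0]], "dr": [[0,0,4],[0,0,4],[0,0,4],[0,0,4],[0,0,4],[0,0,4],[0,0,4],[0,0,4],[0,0,0],[0,0,0]], "hand": [0,0,0,0,0,0,0,0,0,0]}}

```text
time_s: 7.5
position: [0.3984, 0.2824, 0.1567]
tool_rot: [-2.504, -1.892, -0.023]
ft_force: [22.1, 29.2, -0.7]
finger_gap: 0.21
```

Run:
```python
from h import *
s=r.observe();p=s['position'];print(p,s['ft_force'],np.round(Ro.from_rotvec(s['tool_rot']).as_matrix(),3).tolist(),s['joint_positions'])
th=np.radians(84.4);x=np.array([np.cos(th),np.sin(th)]);y=np.array([-x[1],x[0]])
O=np.array([.533,.385]);d=p[:2]-(O-.012*x+.088*y);k=np.array([d@x,d@y])
print(k,np.linalg.norm(k),'door',(np.arctan2(-.115,-.018)-np.arctan2(k[1],k[0]))%(2*np.pi))
```

```text
[0.39836563 0.28244754 0.15669744] [22.11846584 29.18864626 -0.72946555] [[0.273, 0.962, 0.01], [0.962, -0.273, 0.011], [0.014, 0.006, -1.0]] [-0.59894961  0.69316087 -0.14357635  1.90220336  0.17355516  0.54311624
 -1.13380615]
[-0.10320103  0.03598445] 0.10929470453578966 door 1.751035453788556
```

{"fn": "play_rows", "kwargs": {"dp": [[0.003,0,0],[0.003,0,0],[0,0,0]], "dr": [[0,0,0],[0,0,0],[0,0,0]], "hand": [0,0,0]}}

```text
time_s: 7.75
position: [0.3981, 0.2836, 0.1556]
tool_rot: [2.508, 1.891, 0.006]
ft_force: [11.1, 4.9, -0.0]
finger_gap: 0.211
```

{"fn": "play_rows", "kwargs": {"dp": [[0,0,0.005],[0,0,0.005],[0,0,0.005],[0,0,0.005],[0,0,0.001],[0,0,0]], "dr": [[0,0,0],[0,0,0],[0,0,0],[0,0,0],[0,0,0],[0,0,0]], "hand": [0,0,0,0,0,0]}}

```text
time_s: 8.25
position: [0.3986, 0.2836, 0.1359]
tool_rot: [2.508, 1.892, 0.01]
ft_force: [4.9, 0.5, 31.4]
finger_gap: 0.219
```

{"fn": "play_rows", "kwargs": {"dp": [[0,0,-0.0015],[-0.0005,0.004,0],[-0.0005,0.004,0],[-0.0005,0.004,0],[-0.0005,0.004,0],[0,0,0]], "dr": [[0,0,0],[0,0,-2],[0,0,-2],[0,0,-2],[0,0,-2],[0,0,0]], "hand": [0,0,0,0,0,0]}}

```text
time_s: 8.75
position: [0.4134, 0.2775, 0.1362]
tool_rot: [2.367, 2.065, 0.005]
ft_force: [5.2, 0.7, 5.4]
finger_gap: 0.211
```

{"fn": "play_rows", "kwargs": {"dp": [[0,0,0],[0,0,0],[0,0,0],[0,0,0],[0,0,-0.02],[0,0,-0.03],[0,0,-0.04],[0,0,-0.04],[0,0,-0.04],[0,0,0]], "dr": [[0,0,0],[0,0,0],[0,0,0],[0,0,0],[0,0,0],[0,0,0],[0,0,0],[0,0,0],[0,0,0],[0,0,0]], "hand": [60,60,60,60,60,60,60,60,60,60]}}

```text
time_s: 9.58
position: [0.4125, 0.2782, 0.3117]
tool_rot: [2.369, 2.062, 0.013]
ft_force: [0.6, 0.1, 0.6]
finger_gap: 0.6
```

Run:
```python
from h import *
s=r.observe();print(s['position'],s['ft_force'],np.round(Ro.from_rotvec(s['tool_rot']).as_matrix(),3).tolist())
a,_=snap('wrist','w3');b,_=snap('scene','sc3');cv2.imwrite('pics/v6.png',np.hstack([cv2.resize(a,(400,300)),cv2.resize(b[100:340,150:470],(400,300))]))
```

```text
[0.41252144 0.27818017 0.31172088] [0.61025986 0.09443309 0.60841037] [[0.138, 0.99, 0.006], [0.99, -0.138, 0.005], [0.006, 0.006, -1.0]]
```

View pics/v6.png

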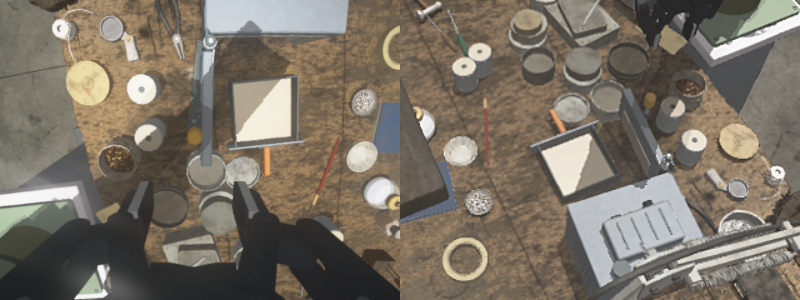

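The door stands open on its bolt, with the tray and the near flask pair clear; in the scene crop the left far flask seems to have moved. I'll measure all tops by bright blobs.

Run:
```python
from h import *
def tops(f,guess,z=.058):
    a,c=load(f);h=cv2.cvtColor(a,cv2.COLOR_BGR2HSV)
    m=cv2.morphologyEx(cv2.inRange(h,(0,0,150),(40,90,255)),cv2.MORPH_CLOSE,np.ones((5,5)))
    n,l,st,ce=cv2.connectedComponentsWithStats(m)
    for i in range(1,n):
        if 90<st[i][4]<2500: 
            X=onz(c,ce[i],z)
            for g in guess:
                if np.hypot(*(X[:2]-g))<.06: print(f,np.round(ce[i],1),st[i][2:],np.round(X,4))
tops('sc3',[(.335,.252),(.337,.333),(.698,-.007),(.621,-.031)])
tops('sc0',[(.335,.252),(.337,.333),(.698,-.007),(.621,-.031)])
tops('w3',[(.335,.252),(.337,.333)]);tops('w1',[(.335,.252),(.337,.333),(.621,-.03)])
a,c=load('w3');P=lambda u,z:onz(c,(u[0]*1.28,u[1]*1.28),z)
for n,u,z in[('plL',(220,147),.032),('plR',(303,143),.032),('pFL',(232,81),.03),('pFR',(297,76),.03),('hend',(267,175),.033)]:print(n,P(u,z))
# floor centre (cream)
for f,box in(('w3',(200,60,320,150)),('w1',None)):
    a,c=load(f);h=cv2.cvtColor(a,cv2.COLOR_BGR2HSV)
```

```text
sc3 [206.9 147. ] [ 31  27 448] [ 0.6424 -0.0206  0.058 ]
sc3 [206.9 147. ] [ 31  27 448] [ 0.6424 -0.0206  0.058 ]
sc3 [372.4 187.4] [12 14 94] [0.3282 0.265  0.058 ]
sc0 [212.5 141.5] [ 18  14 207] [ 0.6227 -0.0315  0.058 ]
sc0 [188.1 159. ] [ 19  15 222] [ 0.6991 -0.0048  0.058 ]
w3 [183.  169.8] [ 35  27 413] [0.3261 0.2645 0.058 ]
w1 [274.   60.9] [ 20  34 191] [0.3922 0.2454 0.058 ]
plL [0.45489332 0.21233071 0.032     ]
plR [0.60949327 0.19840629 0.032     ]
pFL [0.48814263 0.32690082 0.03      ]
pFR [0.60120925 0.32099084 0.03      ]
hend [0.53870911 0.14386152 0.033     ]
```

Run:
```python
from h import *
a,c=load('w3');P=lambda u,z:np.round(onz(c,(u[0]*1.28,u[1]*1.28),z),4)
for n,u,z in[('B',(143,88),.058),('A',(150,134),.058),('bowl',(117,158),.03),('bowlR',(136,158),.03),('disc',(88,84),.015),('knob',(195,135),.164)]:print(n,P(u,z))
v=cv2.resize(a[90:240,60:300],(800,500),interpolation=cv2.INTER_CUBIC)
b,_=load('sc3');v2=cv2.resize(b[110:190,160:260],(400,320),interpolation=cv2.INTER_CUBIC)
cv2.imwrite('pics/v7.png',np.hstack([cv2.resize(v,(400,320)),v2]))
```

```text
B [0.3405 0.3375 0.058 ]
A [0.3375 0.2606 0.058 ]
bowl [0.261 0.217 0.03 ]
bowlR [0.2967 0.2121 0.03  ]
disc [0.2347 0.3576 0.015 ]
knob [0.4152 0.2761 0.164 ]
```

View pics/v7.png

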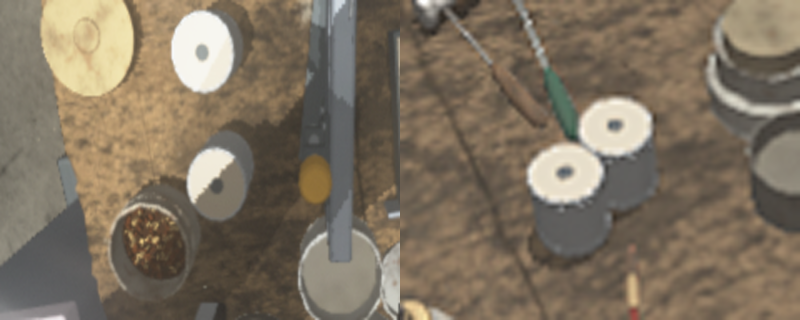

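{"fn": "play_rows", "kwargs": {"dp": [[0,0,0],[0,0,0],[0,0,0],[0,0,0],[0,0,0],[0,0,0],[0,0,0]], "dr": [[0,0,-7.16],[0,0,-7.16],[0,0,-7.16],[0,0,-7.16],[0,0,-7.16],[0,0,-7.16],[0,0,-7.16]], "hand": [90,90,90,90,90,90,90]}}

```text
time_s: 10.27
position: [0.4112, 0.2769, 0.3042]
tool_rot: [-1.263, -2.875, 0.003]
ft_force: [0.4, -0.2, -0.2]
finger_gap: 0.9
```

The zoom shows flask B's hole at (202,52), A's at (217,186), and the far pair touching with holes (565,172) and (615,125) in the crop.

Run:
```python
from h import *
a,c=load('w3');s=load('sc3')[1]
print('A',onz(c,(190.2,177.2),.058),'B',onz(c,(181.2,114.4),.058),'C',onz(s,(213.75,141.25),.058),'D',onz(s,(201.25,153),.058))
```

```text
A [0.33364209 0.25321552 0.058     ] B [0.33778972 0.33571071 0.058     ] C [ 0.61962131 -0.03084181  0.058     ] D [ 0.66247907 -0.00858915  0.058     ]
```

{"fn": "play_rows", "kwargs": {"dp": [[0.0309,-0.0045,0],[0.0309,-0.0045,0],[0.0309,-0.0045,0],[0,0,0.04],[0,0,0.04],[0,0,0.04],[0,0,0.04],[0,0,0.02]], "dr": [[0,0,0],[0,0,0],[0,0,0],[0,0,0],[0,0,0],[0,0,0],[0,0,0],[0,0,0]], "hand": [85,85,85,85,85,85,85,85]}}

```text
time_s: 10.93
position: [0.3374, 0.3352, 0.121]
tool_rot: [-1.27, -2.87, 0.008]
ft_force: [0.8, 0.8, -0.8]
finger_gap: 0.851
```

Run:
```python
from h import *
s=r.observe();print(s['position'],s['joint_positions'])
a,c=snap('wrist','w4');cv2.imwrite('pics/v8.png',a)
print(proj(c,[[.3385,.336,.058],[.3385,.336,0]]))
```

```text
[0.33740767 0.3352051  0.12097505] [-0.65651534  0.76493295 -0.34203819  1.95447074  0.49222533  0.51006739
 -0.60963958]
[[250.68307062 201.72890969]
 [250.27796505 178.93667576]]
```

View pics/v8.png

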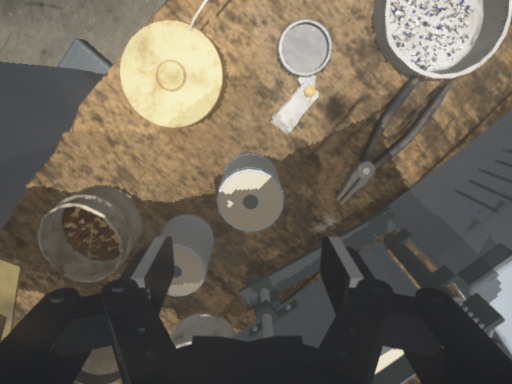

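Hole at (250,201), exactly as predicted, so I descend.

{"fn": "play_rows", "kwargs": {"dp": [[0,0,0.0293],[0,0,0.0293],[0,0,0.0293],[0,0,0],[0,0,0],[0,0,0],[0,0,0],[0,0,0],[0,0,0]], "dr": [[0,0,0],[0,0,0],[0,0,0],[0,0,0],[0,0,0],[0,0,0],[0,0,0],[0,0,0],[0,0,0]], "hand": [85,85,85,85,0,0,0,0,0]}}

```text
time_s: 11.73
position: [0.3397, 0.3371, 0.0395]
tool_rot: [1.273, 2.872, 0.003]
ft_force: [-3.3, -1.1, 7.8]
finger_gap: 0.542
```

{"fn": "play_rows", "kwargs": {"dp": [[0,0,-0.01],[0,0,-0.04],[0,0,-0.04],[0,0,-0.04],[0,0,-0.04],[0,0,-0.04],[0,0,0]], "dr": [[0,0,0],[0,0,0],[0,0,0],[0,0,0],[0,0,0],[0,0,0],[0,0,0]], "hand": [0,0,0,0,0,0,0]}}

```text
time_s: 12.32
position: [0.3401, 0.338, 0.2554]
tool_rot: [1.272, 2.869, 0.015]
ft_force: [0.7, 0.7, -0.4]
finger_gap: 0.537
```

{"fn": "play_rows", "kwargs": {"dp": [[-0.0249,0.0168,0],[-0.0249,0.0168,0],[-0.0249,0.0168,0],[-0.0249,0.0168,0],[-0.0249,0.0168,0],[-0.0249,0.0168,0],[0,0,0.02],[0,0,0.02],[0,0,0]], "dr": [[0,0,0],[0,0,0],[0,0,0],[0,0,0],[0,0,0],[0,0,0],[0,0,0],[0,0,0],[0,0,0]], "hand": [0,0,0,0,0,0,0,0,0]}}

```text
time_s: 13.07
position: [0.5135, 0.2925, 0.2062]
tool_rot: [-1.272, -2.87, 0.004]
ft_force: [-0.9, -0.1, -2.6]
finger_gap: 0.538
```

Run:
```python
from h import *
s=r.observe();p=s['position'];T=Ro.from_rotvec(s['tool_rot']).as_matrix();print(p,np.round(T,3).tolist(),s['finger_gap'])
print(T.T@(np.array([.5153,.2963,.045])-p))
a,c=snap('wrist','w5');cv2.imwrite('pics/v9.png',a)
```

```text
[0.51346839 0.29254303 0.2061961 ] [[-0.671, 0.741, -0.003], [0.741, 0.671, -0.002], [0.001, -0.003, -1.0]] 0.5383015235645562
[0.00140728 0.00440443 0.16118397]
```

View pics/v9.png

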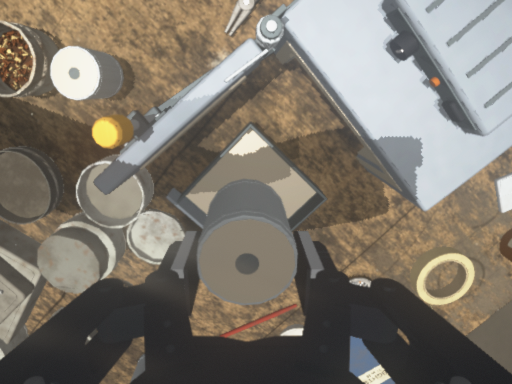

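Run:
```python
from h import *
c=load('w5')[1]
for n,u,z in[('FL',(252,124),.03),('FR',(324,194),.03),('plL',(172,192),.032),('roofR',(423,211),.126),('roofL',(288,12),.126),('knob',(112,131),.164)]:print(n,onz(c,u,z))
```

```text
FL [0.48782582 0.3264216  0.03      ]
FR [0.59728636 0.32373899 0.03      ]
plL [0.47244626 0.2143391  0.032     ]
roofR [0.62621464 0.37513696 0.126     ]
roofL [0.44781863 0.40337105 0.126     ]
knob [0.41646593 0.27617572 0.164     ]
```

{"fn": "play_rows", "kwargs": {"dp": [[0.0012,0.0036,0.03],[0,0,0.035],[0,0,0.035],[0,0,0.03],[0,0,0.015],[0,0,0.01],[0,0,0.005],[0,0,0]], "dr": [[0,0,0],[0,0,0],[0,0,0],[0,0,0],[0,0,0],[0,0,0],[0,0,0],[0,0,0]], "hand": [0,0,0,0,0,0,0,0]}}

```text
time_s: 13.78
position: [0.5166, 0.2974, 0.0485]
tool_rot: [1.273, 2.872, 0.001]
ft_force: [0.6, 0.3, -1.2]
finger_gap: 0.538
```

{"fn": "play_rows", "kwargs": {"dp": [[0,0,0.002],[0,0,0.002],[0,0,0.001],[0,0,0]], "dr": [[0,0,0],[0,0,0],[0,0,0],[0,0,0]], "hand": [0,0,0,0]}}

```text
time_s: 14.12
position: [0.5166, 0.2973, 0.0436]
tool_rot: [1.273, 2.871, 0.002]
ft_force: [-0.4, -2.4, 6.7]
finger_gap: 0.537
```

{"fn": "play_rows", "kwargs": {"dp": [[0,0,0],[0,0,0],[0,0,0],[0,0,-0.01],[0,0,-0.03],[0,0,-0.04],[0,0,-0.04],[0,0,-0.04],[0,0,-0.04]], "dr": [[0,0,0],[0,0,0],[0,0,0],[0,0,0],[0,0,0],[0,0,0],[0,0,0],[0,0,0],[0,0,0]], "hand": [75,75,75,75,75,75,75,75,75]}}

```text
time_s: 14.87
position: [0.5157, 0.2969, 0.2456]
tool_rot: [-1.272, -2.872, -0.001]
ft_force: [0.6, -0.4, -0.2]
finger_gap: 0.749
```

```bash
cat >> h.py <<'E'
def go(X):
    s=r.observe();p=s['position'];T=Ro.from_rotvec(s['tool_rot']).as_matrix();print('pos',np.round(p,4),'az',round(float(np.degrees(np.arctan2(T[1,1],T[0,1]))),1),'move',np.round(T.T@(np.array(X)-p),4),'gap',s['finger_gap'])
E
python3 - <<'E'
from h import *
go([.334,.2535,.12])
b,c=snap('scene','sc5');print('A pred',proj(c,[.334,.2535,.058]),'B',proj(c,[.5163,.2973,.062]))
cv2.imwrite('pics/v10.png',cv2.resize(b[90:290,180:410],(800,600)))
E
```

```text
pos [0.5157 0.2969 0.2456] az 42.2 move [ 0.0899 -0.1638  0.1255] gap 0.7489977065400155
A pred [[367.82055211 184.66105613]] B [[310.86337448 226.6175638 ]]
```

View pics/v10.png

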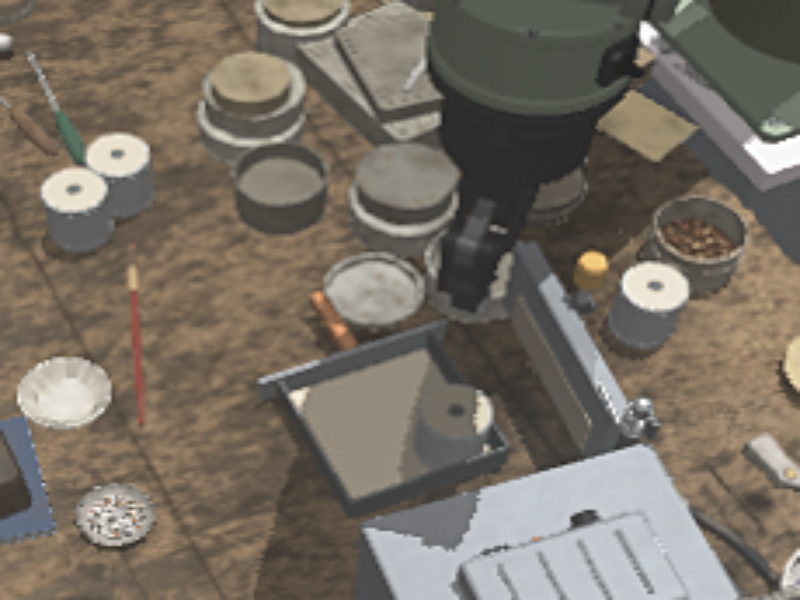

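B stands in its corner, A's hole at (655,286) matches prediction; C and D at (74,189) and (118,154) touch. Fetch A with the same yaw.

{"fn": "play_rows", "kwargs": {"dp": [[0.018,-0.0328,0],[0.018,-0.0328,0],[0.018,-0.0328,0],[0.018,-0.0328,0],[0.018,-0.0328,0],[0,0,0.03],[0,0,0.035],[0,0,0.035],[0,0,0.025],[0,0,0]], "dr": [[0,0,0],[0,0,0],[0,0,0],[0,0,0],[0,0,0],[0,0,0],[0,0,0],[0,0,0],[0,0,0],[0,0,0]], "hand": [68,68,68,68,68,68,68,68,68,68]}}

```text
time_s: 15.75
position: [0.3331, 0.2531, 0.115]
tool_rot: [-1.27, -2.871, 0.006]
ft_force: [0.3, -0.5, 0.6]
finger_gap: 0.677
```

Run:
```python
from h import *
go([.334,.2535,.037])
```

```text
pos [0.3331 0.2531 0.115 ] az 42.3 move [-0.0003  0.0013  0.078 ] gap 0.6773825549012877
```

{"fn": "play_rows", "kwargs": {"dp": [[0,0.001,0.026],[0,0,0.026],[0,0,0.026],[0,0,0],[0,0,0],[0,0,0],[0,0,0],[0,0,0],[0,0,0]], "dr": [[0,0,0],[0,0,0],[0,0,0],[0,0,0],[0,0,0],[0,0,0],[0,0,0],[0,0,0],[0,0,0]], "hand": [68,68,68,68,0,0,0,0,0]}}

```text
time_s: 16.5
position: [0.3356, 0.2546, 0.0408]
tool_rot: [1.273, 2.871, 0.003]
ft_force: [-0.4, 0.2, 18.8]
finger_gap: 0.537
```

{"fn": "play_rows", "kwargs": {"dp": [[0,0,-0.01],[0,0,-0.04],[0,0,-0.04],[0,0,-0.04],[0,0,-0.04],[0,0,-0.04],[0,0,0],[0,0,0]], "dr": [[0,0,0],[0,0,0],[0,0,0],[0,0,0],[0,0,0],[0,0,0],[0,0,0],[0,0,0]], "hand": [0,0,0,0,0,0,0,0]}}

```text
time_s: 17.17
position: [0.3355, 0.2541, 0.2515]
tool_rot: [1.274, 2.869, 0.005]
ft_force: [-0.1, -0.3, -2.2]
finger_gap: 0.535
```

Run:
```python
from h import *
go([.5708,.2353,.25])
```

```text
pos [0.3355 0.2541 0.2515] az 42.1 move [-0.1718  0.1619  0.0023] gap 0.5354972216092881
```

{"fn": "play_rows", "kwargs": {"dp": [[-0.0246,0.0231,0],[-0.0246,0.0231,0],[-0.0246,0.0231,0],[-0.0246,0.0231,0],[-0.0246,0.0231,0],[-0.0246,0.0231,0],[-0.0246,0.0231,0],[0,0,0.04],[0,0,0.04],[0,0,0]], "dr": [[0,0,0],[0,0,0],[0,0,0],[0,0,0],[0,0,0],[0,0,0],[0,0,0],[0,0,0],[0,0,0],[0,0,0]], "hand": [0,0,0,0,0,0,0,0,0,0]}}

```text
time_s: 18.0
position: [0.5677, 0.2335, 0.1622]
tool_rot: [-1.269, -2.866, 0.014]
ft_force: [-1.6, 0.6, -3.7]
finger_gap: 0.534
```

Run:
```python
from h import *
go([.5708,.2353,.049])
```

```text
pos [0.5677 0.2335 0.1622] az 42.2 move [-0.0011  0.0047  0.1131] gap 0.5336040484429029
```

{"fn": "play_rows", "kwargs": {"dp": [[-0.0008,0.0037,0.035],[0,0,0.035],[0,0,0.025],[0,0,0.013],[0,0,0.005],[0,0,0]], "dr": [[0,0,0],[0,0,0],[0,0,0],[0,0,0],[0,0,0],[0,0,0]], "hand": [0,0,0,0,0,0]}}

```text
time_s: 18.5
position: [0.5738, 0.2374, 0.0571]
tool_rot: [-1.273, -2.872, 0.0]
ft_force: [0.7, -0.6, 0.5]
finger_gap: 0.538
```

{"fn": "play_rows", "kwargs": {"dp": [[0,0,0.002],[0,0,0.002],[0,0,0]], "dr": [[0,0,0],[0,0,0],[0,0,0]], "hand": [0,0,0]}}

```text
time_s: 18.75
position: [0.5741, 0.2373, 0.0535]
tool_rot: [1.273, 2.871, 0.001]
ft_force: [-0.2, -0.8, -2.5]
finger_gap: 0.534
```

{"fn": "play_rows", "kwargs": {"dp": [[0,-0.003,0.002],[0,0,0.002],[0,0,0.002],[0,0,0.002],[0,0,0.001],[0,0,0]], "dr": [[0,0,0],[0,0,0],[0,0,0],[0,0,0],[0,0,0],[0,0,0]], "hand": [0,0,0,0,0,0]}}

```text
time_s: 19.25
position: [0.5716, 0.2352, 0.0448]
tool_rot: [1.273, 2.872, 0.0]
ft_force: [-8.1, -4.5, 25.8]
finger_gap: 0.534
```

{"fn": "play_rows", "kwargs": {"dp": [[0,0,-0.001],[0,0,0],[0,0,0],[0,0,0],[0,0,-0.01],[0,0,-0.03],[0,0,-0.04],[0,0,-0.04],[0,0,-0.04],[0,0,-0.04]], "dr": [[0,0,0],[0,0,0],[0,0,0],[0,0,0],[0,0,0],[0,0,0],[0,0,0],[0,0,0],[0,0,0],[0,0,0]], "hand": [0,72,72,72,72,72,72,72,72,72]}}

```text
time_s: 20.08
position: [0.571, 0.2351, 0.2474]
tool_rot: [-1.272, -2.872, -0.001]
ft_force: [1.0, 0.6, -0.1]
finger_gap: 0.719
```

{"fn": "play_rows", "kwargs": {"dp": [[0,0,0],[0,0,0],[0,0,0],[0,0,0],[0,0,0],[0,0,0],[0,0,0]], "dr": [[0,0,6.9],[0,0,6.9],[0,0,6.9],[0,0,6.9],[0,0,6.9],[0,0,6.9],[0,0,6.9]], "hand": [72,72,72,72,72,72,72]}}

```text
time_s: 20.67
position: [0.5714, 0.2353, 0.2453]
tool_rot: [-2.342, -2.093, -0.001]
ft_force: [0.4, -0.2, 0.1]
finger_gap: 0.715
```

{"fn": "play_rows", "kwargs": {"dp": [[0,0,0],[0,0,0],[0,0,0],[0,0,0],[0,0,0],[0,0,0]], "dr": [[0,0,6.9],[0,0,6.9],[0,0,6.9],[0,0,6.9],[0,0,6.9],[0,0,6.9]], "hand": [72,72,72,72,72,72]}}

```text
time_s: 21.17
position: [0.5713, 0.2354, 0.2453]
tool_rot: [-2.93, -1.13, -0.0]
ft_force: [0.7, -0.1, 0.1]
finger_gap: 0.724
```

Run:
```python
from h import *
go([.64,-.02,.23])
b,c=snap('scene','sc6');print('C D S4 pred',proj(c,[[.6196,-.0308,.058],[.6625,-.0086,.058],[.5716,.2352,.062],[.5163,.2973,.062]]))
cv2.imwrite('pics/v11.png',cv2.resize(b[90:290,180:410],(800,600)))
```

```text
pos [0.5713 0.2354 0.2453] az -47.8 move [-0.1206  0.2354  0.015 ] gap 0.7242013413419944
C D S4 pred [[213.76375708 141.25858113]
 [201.24070899 152.99973944]
 [276.64581174 214.27424264]
 [310.86337448 226.6175638 ]]
```

View pics/v11.png

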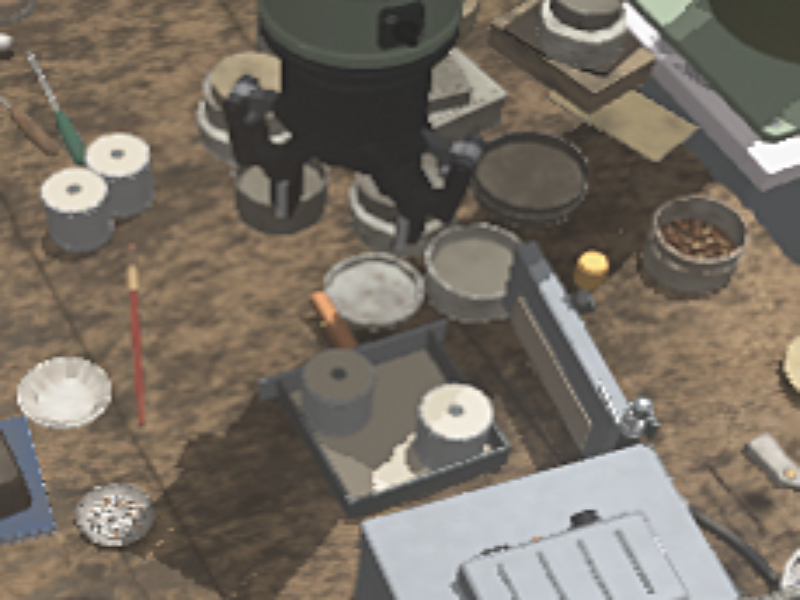

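{"fn": "play_rows", "kwargs": {"dp": [[-0.0138,0.0346,0],[-0.0138,0.0346,0],[-0.0138,0.0346,0],[-0.0138,0.0346,0],[-0.0138,0.0346,0],[-0.0138,0.0346,0],[-0.0138,0.0346,0],[0,0,0.04],[0,0,0.04],[0,0,0.035]], "dr": [[0,0,0],[0,0,0],[0,0,0],[0,0,0],[0,0,0],[0,0,0],[0,0,0],[0,0,0],[0,0,0],[0,0,0]], "hand": [78,78,78,78,78,78,78,78,78,78]}}

```text
time_s: 22.05
position: [0.6635, -0.009, 0.128]
tool_rot: [-2.926, -1.142, -0.0]
ft_force: [1.9, 0.9, -2.0]
finger_gap: 0.783
```

Run:
```python
from h import *
go([.6625,-.0086,.038])
a,c=snap('wrist','w7');cv2.imwrite('pics/v12.png',a);print(proj(c,[[.6196,-.0308,.058],[.6625,-.0086,.058]]))
```

```text
pos [ 0.6635 -0.009   0.128 ] az -47.4 move [-0.0005 -0.0009  0.09  ] gap 0.7829836205606188
[[229.29055386 253.63997006]
 [245.5620942  197.36649211]]
```

View pics/v12.png

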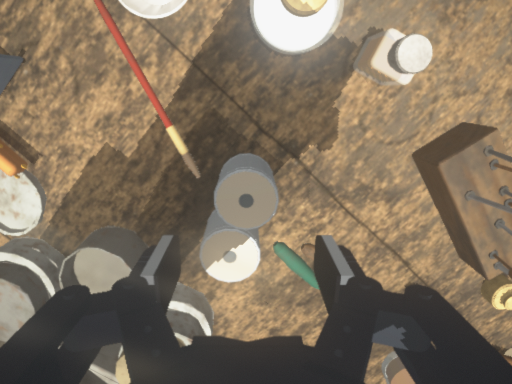

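D's hole is at (246,201), C's at (230,256), both close to prediction; the green handle stays clear of the fingers.

{"fn": "play_rows", "kwargs": {"dp": [[-0.0025,0,0.03],[0,0,0.03],[0,0,0.029],[0,0,0],[0,0,0],[0,0,0],[0,0,0],[0,0,0],[0,0,0]], "dr": [[0,0,0],[0,0,0],[0,0,0],[0,0,0],[0,0,0],[0,0,0],[0,0,0],[0,0,0],[0,0,0]], "hand": [78,78,78,78,0,0,0,0,0]}}

```text
time_s: 22.85
position: [0.6633, -0.01, 0.0432]
tool_rot: [2.927, 1.139, 0.005]
ft_force: [-2.0, 1.0, 10.2]
finger_gap: 0.534
```

{"fn": "play_rows", "kwargs": {"dp": [[0,0,-0.01],[0,0,-0.04],[0,0,-0.04],[0,0,-0.04],[0,0,-0.04],[0,0,-0.02],[0,0,0],[0,0,0]], "dr": [[0,0,0],[0,0,0],[0,0,0],[0,0,0],[0,0,0],[0,0,0],[0,0,0],[0,0,0]], "hand": [0,0,0,0,0,0,0,0]}}

```text
time_s: 23.52
position: [0.6623, -0.0103, 0.2327]
tool_rot: [2.927, 1.139, 0.004]
ft_force: [0.3, -1.0, -1.5]
finger_gap: 0.533
```

Run:
```python
from h import *
go([.5733,.2933,.22])
```

```text
pos [ 0.6623 -0.0103  0.2327] az -47.5 move [ 0.1396 -0.284   0.0125] gap 0.5326054841023091
```

{"fn": "play_rows", "kwargs": {"dp": [[0.0155,-0.0316,0],[0.0155,-0.0316,0],[0.0155,-0.0316,0],[0.0155,-0.0316,0],[0.0155,-0.0316,0],[0.0155,-0.0316,0],[0.0155,-0.0316,0],[0.0155,-0.0316,0],[0.0155,-0.0316,0],[0,0,0.03]], "dr": [[0,0,0],[0,0,0],[0,0,0],[0,0,0],[0,0,0],[0,0,0],[0,0,0],[0,0,0],[0,0,0],[0,0,0]], "hand": [0,0,0,0,0,0,0,0,0,0]}}

```text
time_s: 24.35
position: [0.5707, 0.3021, 0.2039]
tool_rot: [-2.919, -1.148, -0.009]
ft_force: [1.6, 2.3, -2.2]
finger_gap: 0.531
```

{"fn": "play_rows", "kwargs": {"dp": [[0,0,0.03],[0,0,0.02],[0,0,0]], "dr": [[0,0,0],[0,0,0],[0,0,0]], "hand": [0,0,0]}}

```text
time_s: 24.6
position: [0.5708, 0.2926, 0.1463]
tool_rot: [2.927, 1.139, -0.011]
ft_force: [-0.9, -0.7, -1.9]
finger_gap: 0.533
```

Run:
```python
from h import *
go([.5733,.2933,.05])
```

```text
pos [0.5708 0.2926 0.1463] az -47.5 move [0.003  0.0014 0.0963] gap 0.5325273272515085
```

{"fn": "play_rows", "kwargs": {"dp": [[0.002,0.001,0.03],[0,0,0.03],[0,0,0.02],[0,0,0.011],[0,0,0.004],[0,0,0]], "dr": [[0,0,0],[0,0,0],[0,0,0],[0,0,0],[0,0,0],[0,0,0]], "hand": [0,0,0,0,0,0]}}

```text
time_s: 25.1
position: [0.5751, 0.2943, 0.056]
tool_rot: [-2.928, -1.139, -0.0]
ft_force: [0.2, 0.4, -0.5]
finger_gap: 0.532
```

Run:
```python
from h import *
go([.5733,.2933,.0468])
```

```text
pos [0.5751 0.2943 0.056 ] az -47.5 move [-0.002  -0.0005  0.0092] gap 0.531752462603643
```

{"fn": "play_rows", "kwargs": {"dp": [[-0.002,-0.0005,0.003],[0,0,0.003],[0,0,0.003],[0,0,0]], "dr": [[0,0,0],[0,0,0],[0,0,0],[0,0,0]], "hand": [0,0,0,0]}}

```text
time_s: 25.43
position: [0.5736, 0.2936, 0.0473]
tool_rot: [-2.928, -1.139, -0.002]
ft_force: [-0.8, 0.2, 3.0]
finger_gap: 0.532
```

{"fn": "play_rows", "kwargs": {"dp": [[0,0,0.0005],[0,0,0],[0,0,0],[0,0,0],[0,0,-0.01],[0,0,-0.03],[0,0,-0.04],[0,0,-0.04],[0,0,-0.04],[0,0,-0.02]], "dr": [[0,0,0],[0,0,0],[0,0,0],[0,0,0],[0,0,0],[0,0,0],[0,0,0],[0,0,0],[0,0,0],[0,0,0]], "hand": [0,70,70,70,70,70,70,70,70,70]}}

```text
time_s: 26.27
position: [0.5739, 0.2937, 0.2318]
tool_rot: [-2.927, -1.138, -0.009]
ft_force: [0.8, 0.8, 0.5]
finger_gap: 0.703
```

Run:
```python
from h import *
b,c=snap('scene','sc8')
h=cv2.cvtColor(b[110:190,170:270],cv2.COLOR_BGR2HSV)
m=cv2.morphologyEx(cv2.inRange(h,(0,0,150),(40,90,255)),cv2.MORPH_CLOSE,np.ones((5,5)))
n,l,st,ce=cv2.connectedComponentsWithStats(m)
for i in range(1,n):
    if st[i][4]>100: X=onz(c,ce[i]+[170,110],.058);print(ce[i]+[170,110],st[i],X)
go([.6196,-.0308,.12])
```

```text
[247.2943662  120.82253521] [ 52   0  48  29 710] [ 0.5127573  -0.05841932  0.058     ]
[212.05947955 141.17100372] [ 24  24  30  17 269] [ 0.62345281 -0.03295158  0.058     ]
[178.75862069 176.04310345] [  0  59  17  15 116] [0.73782973 0.03473733 0.058     ]
[248.971875 179.546875] [ 56  59  39  21 320] [0.58751976 0.11721474 0.058     ]
pos [0.5746 0.294  0.2339] az -47.5 move [-0.1871  0.2698  0.1128] gap 0.6990529233916807
```

{"fn": "play_rows", "kwargs": {"dp": [[-0.0209,0.03,0],[-0.0209,0.03,0],[-0.0209,0.03,0],[-0.0209,0.03,0],[-0.0209,0.03,0],[-0.0209,0.03,0],[-0.0209,0.03,0],[-0.0209,0.03,0],[-0.0209,0.03,0],[0,0,0.03]], "dr": [[0,0,0],[0,0,0],[0,0,0],[0,0,0],[0,0,0],[0,0,0],[0,0,0],[0,0,0],[0,0,0],[0,0,0]], "hand": [78,78,78,78,78,78,78,78,78,78]}}

```text
time_s: 27.15
position: [0.6191, -0.0414, 0.2004]
tool_rot: [2.926, 1.124, 0.009]
ft_force: [1.4, -2.5, 0.5]
finger_gap: 0.779
```

{"fn": "play_rows", "kwargs": {"dp": [[0,0,0.04],[0,0,0.035],[0,0,0]], "dr": [[0,0,0],[0,0,0],[0,0,0]], "hand": [78,78,78]}}

```text
time_s: 27.4
position: [0.6142, -0.033, 0.116]
tool_rot: [-2.925, -1.138, 0.012]
ft_force: [0.0, 0.3, -1.2]
finger_gap: 0.777
```

Run:
```python
from h import *
go([.619,-.0315,.038])
a,c=snap('wrist','w9');X=[.619,-.0315,.058];p=proj(c,X)[0];print(p)
g=cv2.cvtColor(a,cv2.COLOR_BGR2GRAY);x,y=map(int,p);w=cv2.GaussianBlur(g,(5,5),0)[y-14:y+15,x-14:x+15]
j=np.unravel_index(w.argmin(),w.shape);print('hole',x-14+j[1],y-14+j[0],w.min(),np.median(w))
```

```text
pos [ 0.6142 -0.033   0.116 ] az -47.5 move [0.005  0.0026 0.078 ] gap 0.7774547632112767
[250.47595147 195.78059666]
hole 248 196 96 153.0
```

{"fn": "play_rows", "kwargs": {"dp": [[0.004,0.002,0.026],[0,0,0.026],[0,0,0.024],[0,0,0],[0,0,0],[0,0,0],[0,0,0],[0,0,0],[0,0,0]], "dr": [[0,0,0],[0,0,0],[0,0,0],[0,0,0],[0,0,0],[0,0,0],[0,0,0],[0,0,0],[0,0,0]], "hand": [78,78,78,78,0,0,0,0,0]}}

```text
time_s: 28.2
position: [0.6226, -0.0316, 0.0483]
tool_rot: [2.927, 1.138, 0.006]
ft_force: [-1.2, 0.9, 8.1]
finger_gap: 0.524
```

{"fn": "play_rows", "kwargs": {"dp": [[0,0,-0.01],[0,0,-0.04],[0,0,-0.04],[0,0,-0.04],[0,0,-0.04],[0,0,-0.02],[0,0,0],[0,0,0]], "dr": [[0,0,0],[0,0,0],[0,0,0],[0,0,0],[0,0,0],[0,0,0],[0,0,0],[0,0,0]], "hand": [0,0,0,0,0,0,0,0]}}

```text
time_s: 28.87
position: [0.6214, -0.0317, 0.2378]
tool_rot: [2.927, 1.138, 0.005]
ft_force: [0.3, 0.7, -2.7]
finger_gap: 0.53
```

Run:
```python
from h import *
go([.5130,.2383,.23])
```

```text
pos [ 0.6214 -0.0317  0.2378] az -47.5 move [ 0.1024 -0.2723  0.0075] gap 0.5295138263257725
```

{"fn": "play_rows", "kwargs": {"dp": [[0.0117,-0.0302,0],[0.0117,-0.0302,0],[0.0117,-0.0302,0],[0.0117,-0.0302,0],[0.0117,-0.0302,0],[0.0117,-0.0302,0],[0.0117,-0.0302,0],[0.0117,-0.0302,0],[0.0117,-0.0302,0],[0,0,0.03]], "dr": [[0,0,0],[0,0,0],[0,0,0],[0,0,0],[0,0,0],[0,0,0],[0,0,0],[0,0,0],[0,0,0],[0,0,0]], "hand": [0,0,0,0,0,0,0,0,0,0]}}

```text
time_s: 29.7
position: [0.5136, 0.2471, 0.2086]
tool_rot: [-2.92, -1.147, -0.01]
ft_force: [1.1, 1.7, -1.3]
finger_gap: 0.526
```

{"fn": "play_rows", "kwargs": {"dp": [[0,0,0.03],[0,0,0.03],[0,0,0],[0,0,0],[0,0,0]], "dr": [[0,0,0],[0,0,0],[0,0,0],[0,0,0],[0,0,0]], "hand": [0,0,0,0,0]}}

```text
time_s: 30.12
position: [0.5156, 0.24, 0.1467]
tool_rot: [-2.928, -1.138, -0.002]
ft_force: [-0.3, -0.2, -0.3]
finger_gap: 0.523
```

Run:
```python
from h import *
go([.515,.240,.06])
a,c=snap('wrist','w10');cv2.imwrite('pics/v13.png',a)
```

```text
pos [0.5156 0.24   0.1467] az -47.5 move [-0.0006 -0.0004  0.0867] gap 0.5233486064156913
```

View pics/v13.png

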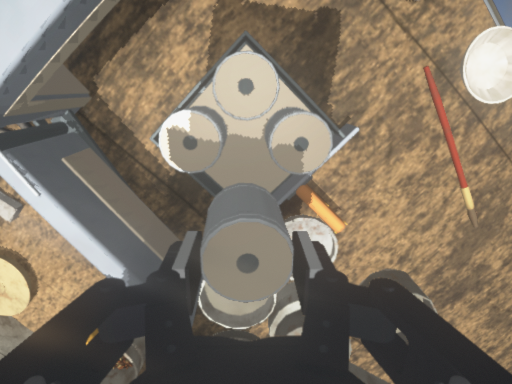

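Three flasks stand in the tray at (245,86), (190,142), (301,144), with the near corner free. Lowering C.

{"fn": "play_rows", "kwargs": {"dp": [[0,0,0.03],[0,0,0.03],[0,0,0.02],[0,0,0.007],[0,0,0],[0,0,0]], "dr": [[0,0,0],[0,0,0],[0,0,0],[0,0,0],[0,0,0],[0,0,0]], "hand": [0,0,0,0,0,0]}}

```text
time_s: 30.67
position: [0.5158, 0.2402, 0.0596]
tool_rot: [-2.928, -1.138, -0.002]
ft_force: [0.7, 0.0, -1.3]
finger_gap: 0.525
```

Run:
```python
from h import *
go([.515,.240,.052])
```

```text
pos [0.5158 0.2402 0.0596] az -47.5 move [-0.0007 -0.0004  0.0076] gap 0.5245543949429251
```

{"fn": "play_rows", "kwargs": {"dp": [[0,0,0.003],[0,0,0.003],[0,0,0.002],[0,0,0]], "dr": [[0,0,0],[0,0,0],[0,0,0],[0,0,0]], "hand": [0,0,0,0]}}

```text
time_s: 31.0
position: [0.516, 0.2408, 0.0521]
tool_rot: [-2.927, -1.139, -0.005]
ft_force: [-4.7, 0.4, 27.9]
finger_gap: 0.526
```

{"fn": "play_rows", "kwargs": {"dp": [[0,0,-0.001],[0,0,0],[0,0,0],[0,0,0],[0,0,-0.01],[0,0,-0.03],[0,0,-0.04],[0,0,-0.04],[0,0,-0.04],[0,0,-0.04]], "dr": [[0,0,0],[0,0,0],[0,0,0],[0,0,0],[0,0,0],[0,0,0],[0,0,0],[0,0,0],[0,0,0],[0,0,0]], "hand": [0,70,70,70,70,70,70,70,70,70]}}

```text
time_s: 31.83
position: [0.5147, 0.2396, 0.254]
tool_rot: [-2.928, -1.139, -0.001]
ft_force: [-0.3, -0.3, -0.9]
finger_gap: 0.702
```

{"fn": "play_rows", "kwargs": {"dp": [[0,0,0],[0,0,0],[0,0,0],[0,0,0],[0,0,0],[0,0,0],[0,0,0],[0,0,0]], "dr": [[0,0,-5.6],[0,0,-5.6],[0,0,-5.6],[0,0,-5.6],[0,0,-5.6],[0,0,-5.6],[0,0,-5.6],[0,0,-5.6]], "hand": [45,45,45,45,45,45,45,45]}}

```text
time_s: 32.5
position: [0.5151, 0.2397, 0.2518]
tool_rot: [2.268, 2.174, 0.0]
ft_force: [1.1, 0.1, 0.3]
finger_gap: 0.453
```

Run:
```python
from h import *
go([.5387,.16,.25])
a,c=snap('wrist','w11');cv2.imwrite('pics/v14.png',cv2.resize(a,(800,600)))
```

```text
pos [0.5151 0.2397 0.2518] az -2.4 move [-0.0786  0.027   0.0018] gap 0.4530807310040989
```

View pics/v14.png

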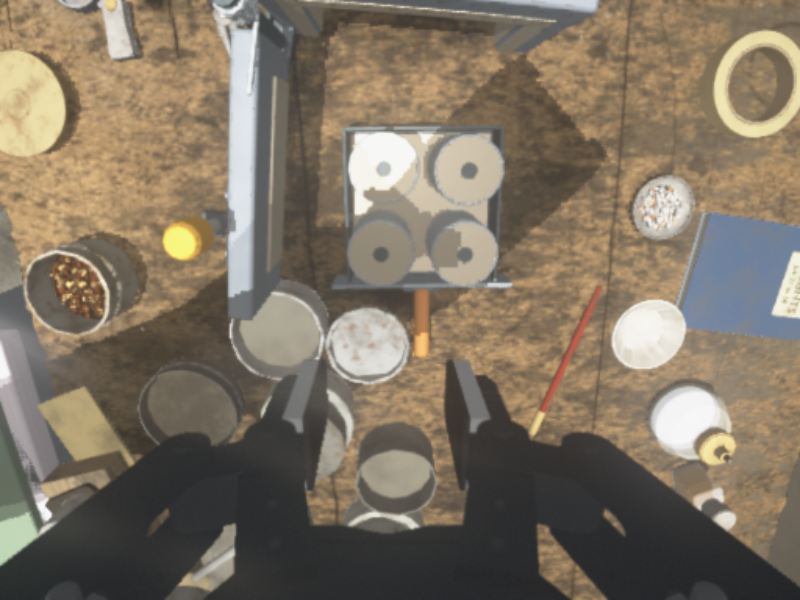

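All four flasks stand in the tray (holes at (384,169), (469,170), (381,254), (465,254)). A white bowl (369,345) nearly touches the handle (422,290–355), so I first grip close to the plate and regrip later.

Run:
```python
from h import *
c=load('w11')[1];k=1/1.5625
P=lambda u,z:onz(c,np.array(u)*k,z)
for n,u,z in[('hbase',(422,292),.033),('htip',(422,354),.033),('plL',(333,286),.032),('plR',(511,284),.032),('FL',(344,127),.03),('FR',(503,127),.03),('bowl',(369,345),.02),('bowlR',(409,345),.02),('f1',(384,169),.062),('f2',(469,170),.062),('f3',(381,254),.062),('f4',(465,254),.062),('roofR',(597,10),.126)]:print(n,np.round(P(u,z),4))
print(r.observe()['joint_positions'])
go([.5402,.189,.10])
```

```text
hbase [0.5414 0.1989 0.033 ]
htip [0.5404 0.1455 0.033 ]
plL [0.4717 0.2065 0.032 ]
plR [0.6118 0.2022 0.032 ]
FL [0.488  0.3252 0.03  ]
FR [0.6029 0.3208 0.03  ]
bowl [0.4966 0.1496 0.02  ]
bowlR [0.5304 0.1482 0.02  ]
f1 [0.5157 0.2961 0.062 ]
f2 [0.5729 0.2932 0.062 ]
f3 [0.5111 0.2376 0.062 ]
f4 [0.5704 0.2352 0.062 ]
roofR [0.6283 0.3764 0.126 ]
[-0.30403198  0.68955128 -0.37196084  1.47250094  0.27333635  1.03068759
 -0.77445928]
pos [0.5151 0.2396 0.2517] az -2.0 move [-0.0496  0.0268  0.1518] gap 0.44804071482999097
```

{"fn": "play_rows", "kwargs": {"dp": [[-0.0245,0.014,0],[-0.0245,0.014,0],[0,0,0.03],[0,0,0.04],[0,0,0.04],[0,0,0.04],[0,0,0],[0,0,0]], "dr": [[0,0,-0.5],[0,0,0],[0,0,0],[0,0,0],[0,0,0],[0,0,0],[0,0,0],[0,0,0]], "hand": [24,24,24,24,24,24,24,24]}}

```text
time_s: 33.22
position: [0.5407, 0.1896, 0.1013]
tool_rot: [-2.265, -2.176, 0.003]
ft_force: [0.1, 0.2, 1.5]
finger_gap: 0.245
```

Run:
```python
from h import *
go([.5415,.19,.019])
a,c=snap('wrist','w12');print(proj(c,[[.5415,.19,.033],[.541,.1985,.033]]))
m=cv2.inRange(cv2.cvtColor(a,cv2.COLOR_BGR2HSV),(5,120,60),(20,255,255));n,l,st,ce=cv2.connectedComponentsWithStats(m)
for i in range(1,n):
    if st[i][4]>60: print(st[i],ce[i],onz(c,ce[i],.033))
cv2.imwrite('pics/v15.png',a)
```

```text
pos [0.5407 0.1896 0.1013] az -2.3 move [0.0005 0.001  0.0823] gap 0.24540381492260424
[[249.1283569  197.34173101]
 [247.99407009 186.21946815]]
[376 180  61 111 696] [408.21695402 231.38936782] [0.66277819 0.15727344 0.033     ]
[240 183  18  71 969] [248.68524252 217.64809082] [0.54058019 0.17402251 0.033     ]
```

{"fn": "play_rows", "kwargs": {"dp": [[0,0.0005,0.03],[0,0,0.03],[0,0,0.015],[0,0,0.007],[0,0,0]], "dr": [[0,0,0],[0,0,0],[0,0,0],[0,0,0],[0,0,0]], "hand": [24,24,24,24,24]}}

```text
time_s: 33.68
position: [0.5423, 0.19, 0.0203]
tool_rot: [2.264, 2.177, 0.002]
ft_force: [-0.1, -0.1, -0.4]
finger_gap: 0.242
```

Clear of everything; close on the bar.

{"fn": "play_rows", "kwargs": {"dp": [[0,0,0],[0,0,0],[0,0,0],[0,0,0]], "dr": [[0,0,0],[0,0,0],[0,0,0],[0,0,0]], "hand": [0,0,0,0]}}

```text
time_s: 34.02
position: [0.5425, 0.1901, 0.0213]
tool_rot: [2.263, 2.178, 0.004]
ft_force: [-1.9, -0.7, 10.7]
finger_gap: 0.118
```

{"fn": "play_rows", "kwargs": {"dp": [[0.002,0,0],[0.004,0,0],[0.005,0,0],[0.005,0,0],[0.005,-0.001,0],[0.005,-0.002,0],[0.005,-0.003,0],[0.005,-0.004,0],[0.005,-0.004,0],[0.004,-0.004,0]], "dr": [[0,0,0],[0,0,0],[0,0,0],[0,0,0.4],[0,0,0.5],[0,0,0.5],[0,0,0.5],[0,0,0.5],[0,0,0.5],[0,0,0.4]], "hand": [0,0,0,0,0,0,0,0,0,0]}}

```text
time_s: 34.85
position: [0.528, 0.2352, 0.0213]
tool_rot: [2.326, 2.107, 0.004]
ft_force: [6.1, -7.8, 8.0]
finger_gap: 0.12
```

{"fn": "play_rows", "kwargs": {"dp": [[0.003,-0.004,0],[0.002,-0.003,0],[0,0,0],[0,0,0]], "dr": [[0,0,0],[0,0,0],[0,0,0],[0,0,0]], "hand": [0,0,0,0]}}

```text
time_s: 35.18
position: [0.521, 0.2419, 0.0213]
tool_rot: [2.326, 2.11, 0.005]
ft_force: [1.0, -1.2, 8.8]
finger_gap: 0.119
```

Run:
```python
from h import *
go([.5199,.2417,.02]);print(r.observe()['ft_force'])
a,c=snap('wrist','w13');cv2.imwrite('pics/v15.png',cv2.resize(a,(800,600)))
b,c=snap('side','si13');b2,c=snap('scene','sc13')
```

```text
pos [0.521  0.2419 0.0213] az -5.6 move [-0.0003 -0.0011  0.0012] gap 0.11897705857429346
[ 0.95382179 -1.1523993   8.84074081]
```

View pics/v15.png

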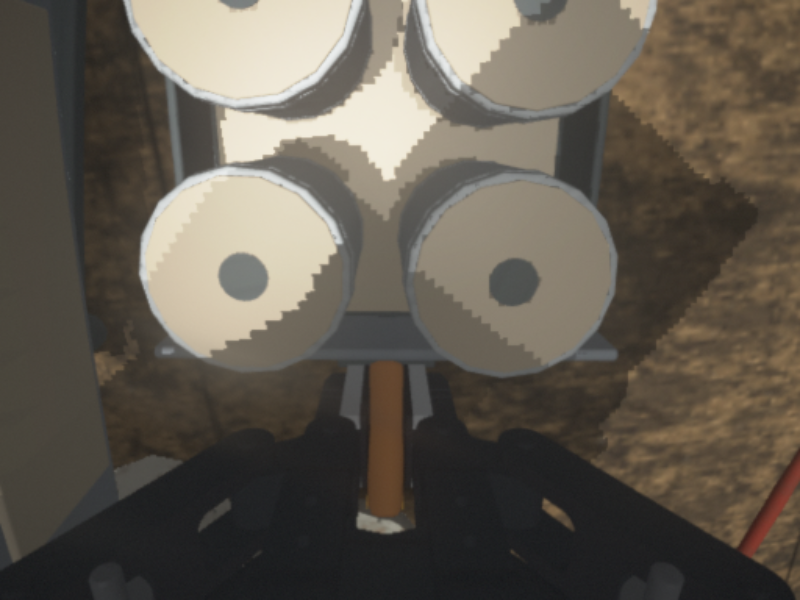

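The tray follows: plate ends at (158,352), (617,354), both level in the hand's view; all flasks upright.

Run:
```python
from h import *
th=np.radians(84.3);x=np.array([np.cos(th),np.sin(th)]);y=np.array([-x[1],x[0]]);O=np.array([.535,.391])
K=lambda X:np.round([(X[:2]-O)@x,(X[:2]-O)@y],4)
c=load('w13')[1];k=1/1.5625
for n,u,z in[('plL',(157,350),.032),('plR',(617,352),.032),('f3',(243,277),.062),('f4',(514,282),.062),('hbase',(387,362),.033),('htip',(386,512),.033)]:X=onz(c,np.array(u)*k,z);print(n,np.round(X,4),K(X))
d=load('si0')[1];Q=lambda u,z:onz(d,(165+(u[0]-400)/2.5,125+u[1]/2.5),z)
for u in((478,197),(577,187)):X=Q(u,0);print('leg',X,K(X))
# mouth legs in new wrist/side pictures
b,d=load('si13');cv2.imwrite('pics/v16.png',np.hstack([cv2.resize(b[130:250,160:280],(400,400),interpolation=cv2.INTER_CUBIC),cv2.resize(load('sc13')[0][170:290,250:370],(400,400),interpolation=cv2.INTER_CUBIC)]))
O0=[(O+.0*x+.065*y),(O-.065*y)]
print('mouth corners pred in side crop',[( (proj(d,[*o,0])[0]-[160,130])*400/120).round() for o in O0],[( (proj(d,[*o,.088])[0]-[160,130])*400/120).round() for o in O0])
```

```text
plL [0.4524 0.2638 0.032 ] [-0.1348  0.0696]
plR [0.5921 0.2493 0.032 ] [-0.1353 -0.0709]
f3 [0.4931 0.2915 0.062 ] [-0.1032  0.0318]
f4 [0.553  0.2845 0.062 ] [-0.1042 -0.0285]
hbase [0.5218 0.2538 0.033 ] [-0.1379 -0.0005]
htip [0.5161 0.1977 0.033 ] [-0.1943 -0.0004]
leg [0.47707768 0.38857549 0.        ] [-0.0082  0.0574]
leg [0.5824951  0.37946559 0.        ] [-0.0068 -0.0484]
mouth corners pred in side crop [array([110., 242.]), array([272., 227.])] [array([103., 142.]), array([271., 129.])]
```

View pics/v16.png

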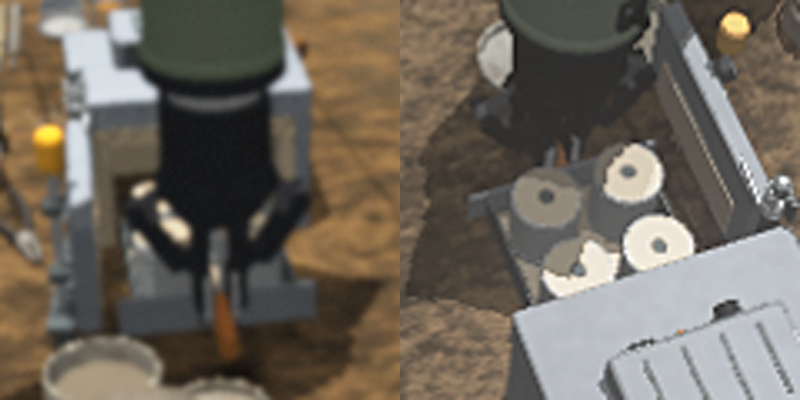

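The side view shows the mouth's inner edges about (115) and (273), near the predicted 106 and 271; the tray is centred (y≈−0.5 mm) and square. Regrip farther back on the bar.

{"fn": "play_rows", "kwargs": {"dp": [[0,0,0],[0,0,0],[0,0,0],[-0.008,0,0],[-0.012,0,0],[-0.011,0,0],[0,0,0],[0,0,0],[0,0,0],[0,0,0]], "dr": [[0,0,0],[0,0,0],[0,0,0],[0,0,0],[0,0,0],[0,0,0],[0,0,0],[0,0,0],[0,0,0],[0,0,0]], "hand": [25,25,25,25,25,25,25,0,0,0]}}

```text
time_s: 36.17
position: [0.517, 0.2095, 0.0193]
tool_rot: [2.326, 2.11, -0.002]
ft_force: [-0.1, -9.3, 7.8]
finger_gap: 0.125
```

Run:
```python
from h import *
go([.5303,.3442,.021]);print(r.observe()['ft_force'])
```

```text
pos [0.517  0.2095 0.0193] az -5.6 move [ 0.1353  0.0002 -0.0019] gap 0.1249776159441238
[-0.12214814 -9.3210619   7.77786455]
```

{"fn": "play_rows", "kwargs": {"dp": [[0.002,0,0],[0.004,0,0],[0.006,0,0],[0.007,0,0],[0.007,0,0],[0.007,0,0],[0.007,0,0],[0.007,0,0],[0.005,0,0],[0.003,0,0]], "dr": [[0,0,0],[0,0,0],[0,0,0],[0,0,0],[0,0,0],[0,0,0],[0,0,0],[0,0,0],[0,0,0],[0,0,0]], "hand": [0,0,0,0,0,0,0,0,0,0]}}

```text
time_s: 37.0
position: [0.5221, 0.2645, 0.0193]
tool_rot: [2.325, 2.111, -0.003]
ft_force: [-1.0, -13.7, 12.3]
finger_gap: 0.125
```

```bash
cat > k.py <<'E'
from h import *
th=np.radians(84.3);x=np.array([np.cos(th),np.sin(th)]);y=np.array([-x[1],x[0]]);O=np.array([.535,.391])
K=lambda X:np.round([(X[:2]-O)@x,(X[:2]-O)@y],4)
E
python3 - <<'E'
from k import *
s=r.observe();go([.5303,.3442,.021]);print(s['ft_force'],K(s['position']))
a,c=snap('wrist','w14')
# gap between kiln mouth walls seen? sample row profile of orange handle
m=cv2.inRange(cv2.cvtColor(a,cv2.COLOR_BGR2HSV),(5,120,60),(20,255,255));n,l,st,ce=cv2.connectedComponentsWithStats(m)
for i in range(1,n):
    if st[i][4]>150: print(st[i],ce[i])
E
```

```text
pos [0.5221 0.2645 0.0193] az -5.5 move [ 0.0801  0.0005 -0.0019] gap 0.1245170395483805
[ -0.98115298 -13.70863354  12.31351432] [-0.1271  0.0003]
[ 233  165   29  116 2641] [246.93070807 221.39151836]
[484 310  28  52 357] [499.27731092 335.74789916]
```

{"fn": "play_rows", "kwargs": {"dp": [[0.003,0,0],[0.006,0,0],[0.007,0,0],[0.008,0,0],[0.008,0,0],[0.008,0,0],[0.008,0,0],[0.008,0,0],[0.006,0,0],[0.004,0,0]], "dr": [[0,0,0],[0,0,0],[0,0,0],[0,0,0],[0,0,0],[0,0,0],[0,0,0],[0,0,0],[0,0,0],[0,0,0]], "hand": [0,0,0,0,0,0,0,0,0,0]}}

```text
time_s: 37.88
position: [0.5285, 0.3302, 0.0194]
tool_rot: [2.324, 2.111, -0.003]
ft_force: [-2.0, -12.3, 12.6]
finger_gap: 0.117
```

{"fn": "play_rows", "kwargs": {"dp": [[0.003,0,0],[0.003,0,0],[0.002,0,0],[0,0,0]], "dr": [[0,0,0],[0,0,0],[0,0,0],[0,0,0]], "hand": [0,0,0,0]}}

```text
time_s: 38.22
position: [0.5288, 0.3366, 0.0192]
tool_rot: [2.325, 2.109, -0.007]
ft_force: [-5.7, -17.5, 16.5]
finger_gap: 0.121
```

Run:
```python
from k import *
s=r.observe();go([.5303,.3442,.021]);print(s['ft_force'],K(s['position']))
```

```text
pos [0.5288 0.3366 0.0192] az -5.6 move [ 0.0077  0.0008 -0.0018] gap 0.12133691696006733
[ -5.74898717 -17.48839513  16.48430309] [-0.0547  0.0008]
```

{"fn": "play_rows", "kwargs": {"dp": [[0.002,0,0],[0.002,0,0],[0,0,0]], "dr": [[0,0,0],[0,0,0],[0,0,0]], "hand": [0,0,0]}}

```text
time_s: 38.47
position: [0.5287, 0.337, 0.0191]
tool_rot: [2.324, 2.105, -0.017]
ft_force: [-12.4, -36.2, 29.6]
finger_gap: 0.121
```

{"fn": "play_rows", "kwargs": {"dp": [[0.002,0,0],[0.001,0,0],[0,0,0]], "dr": [[0,0,0],[0,0,0],[0,0,0]], "hand": [0,0,0]}}

```text
time_s: 38.72
position: [0.5289, 0.3391, 0.0188]
tool_rot: [2.324, 2.104, -0.019]
ft_force: [-14.2, -41.4, 27.6]
finger_gap: 0.125
```

{"fn": "play_rows", "kwargs": {"dp": [[-0.002,0,0],[-0.002,0,0],[0,0,0],[0,0,0],[0,0,0],[-0.004,0,0],[-0.006,0,0],[0,0,0]], "dr": [[0,0,0],[0,0,0],[0,0,0],[0,0,0],[0,0,0],[0,0,0],[0,0,0],[0,0,0]], "hand": [0,0,26,26,26,26,26,26]}}

```text
time_s: 39.38
position: [0.5285, 0.3307, 0.019]
tool_rot: [2.326, 2.111, -0.001]
ft_force: [0.0, -0.8, -0.1]
finger_gap: 0.261
```

{"fn": "play_rows", "kwargs": {"dp": [[0,0,-0.02],[0,0,-0.04],[-0.02,0,-0.04],[-0.03,0,-0.04],[-0.03,0,-0.04],[-0.03,0,-0.04],[-0.03,0,0],[0,0,0]], "dr": [[0,0,0],[0,0,0],[0,0,0],[0,0,0],[0,0,0],[0,0,0],[0,0,0],[0,0,0]], "hand": [26,26,26,26,26,26,26,26]}}

```text
time_s: 40.05
position: [0.5175, 0.2036, 0.2183]
tool_rot: [2.328, 2.104, 0.002]
ft_force: [0.5, -0.5, -0.2]
finger_gap: 0.26
```

Run:
```python
from k import *
s=r.observe();go([.52,.19,.25]);print(s['ft_force'])
a,c=snap('wrist','w15')
m=cv2.inRange(cv2.cvtColor(a,cv2.COLOR_BGR2HSV),(5,120,60),(20,255,255));n,l,st,ce=cv2.connectedComponentsWithStats(m)
for i in range(1,n):
    if st[i][4]>80:
        u=st[i]; t=onz(c,(ce[i][0],u[1]+u[3]),.033);b=onz(c,(ce[i][0],u[1]),.033)
        print(u,np.round(ce[i],1),'tip',K(t),'top',K(b))
for n,X in(('plate home L',O-.004*x+.071*y),('plate home R',O-.004*x-.071*y),('roof R',O-.091*y),('roof L',O+.08*y)):
    print(n,proj(c,[*X,.032 if 'plate' in n else .126]).round(1))
# columns profile: gray values along x at several columns on the plate
g=cv2.cvtColor(a,cv2.COLOR_BGR2GRAY)
for X in(-.055,-.03,.03,.055):
    row=[]
    for kx in np.arange(-.03,.012,.002):
        q=proj(c,[*(O+kx*x+X*y),.032])[0].round().astype(int); row.append(int(g[q[1],q[0]]) if 0<=q[1]<384 else -1)
    print(X,row)
```

```text
pos [0.5175 0.2036 0.2183] az -5.8 move [-0.0133  0.004  -0.0317] gap 0.25968295137155883
[ 0.52545788 -0.49733389 -0.19450577]
[237   0  15  48 576] [243.8  21.7] tip [-0.0734  0.0017] top [-0.0297  0.0015]
[ 65 104  41  32 516] [ 91.8 116.7] tip [-0.1595  0.166 ] top [-0.1259  0.1614]
[358 154  40  94 470] [377.9 200.6] tip [-0.2958 -0.1599] top [-0.1801 -0.1447]
[ 21 177  15  20 101] [ 27.9 187.6] tip [-0.2294  0.2548] top [-0.2051  0.2493]
plate home L [[170.4 -27.8]]
plate home R [[320.2 -27.9]]
roof R [[381.3 -80.8]]
roof L [[124.9 -81.7]]
-0.055 [124, -1, -1, -1, -1, -1, -1, -1, -1, -1, -1, -1, -1, -1, -1, -1, -1, -1, -1, -1, -1]
-0.03 [152, -1, -1, -1, -1, -1, -1, -1, -1, -1, -1, -1, -1, -1, -1, -1, -1, -1, -1, -1, -1]
0.03 [136, -1, -1, -1, -1, -1, -1, -1, -1, -1, -1, -1, -1, -1, -1, -1, -1, -1, -1, -1, -1]
0.055 [81, -1, -1, -1, -1, -1, -1, -1, -1, -1, -1, -1, -1, -1, -1, -1, -1, -1, -1, -1, -1]
```

{"fn": "play_rows", "kwargs": {"dp": [[0.025,0,0],[0.03,0,0],[0,0,0],[0,0,0]], "dr": [[0,0,0],[0,0,0],[0,0,0],[0,0,0]], "hand": [26,26,26,26]}}

```text
time_s: 40.43
position: [0.5212, 0.2658, 0.2158]
tool_rot: [-2.322, -2.115, 0.0]
ft_force: [0.3, -1.1, 0.2]
finger_gap: 0.256
```

Run:
```python
from k import *
a,c=snap('wrist','w16');print('cam',K(-np.array(c['R']).T@c['t']))
g=cv2.cvtColor(a,cv2.COLOR_BGR2GRAY)
m=cv2.inRange(cv2.cvtColor(a,cv2.COLOR_BGR2HSV),(5,120,60),(20,255,255));n,l,st,ce=cv2.connectedComponentsWithStats(m)
for i in range(1,n):
    u=st[i]
    if u[4]>80 and 200<ce[i][0]<300:
        print(u,'tip',K(onz(c,(ce[i][0],u[1]+u[3]),.033)),'base',K(onz(c,(ce[i][0],u[1]),.033)))
xs=np.arange(-.04,.032,.002)
print('x mm at z.032:',(xs*1000).round().astype(int).tolist())
for Y in(-.085,-.068,-.05,-.02,.02,.05,.068,.075):
    q=[proj(c,[*(O+kx*x+Y*y),.032])[0].round().astype(int) for kx in xs]
    print(int(Y*1000),[int(g[v,u]) if 0<=v<384 else -1 for u,v in q], 'rows',q[0][1],q[-1][1])
print('roof front row',proj(c,[*O,.126]),'lintel',proj(c,[*O,.088]))
```

```text
cam [-0.05    0.0025]
[241  48  15  63 735] tip [-0.0719  0.0013] base [-0.0109  0.0018]
x mm at z.032: [-40, -38, -36, -34, -32, -30, -28, -26, -24, -22, -20, -18, -16, -14, -12, -10, -8, -6, -4, -2, 0, 2, 4, 6, 8, 10, 12, 14, 16, 18, 20, 22, 24, 26, 28, 30]
-85 [79, 78, 79, 98, 86, 99, 97, 97, 83, 87, 93, 96, 102, 101, 93, 89, 89, 92, 103, 104, 104, 105, 104, 100, 96, 96, 108, 123, 210, 216, 216, 216, 215, 216, 216, 217] rows 80 5
-68 [79, 96, 107, 90, 88, 101, 85, 90, 105, 97, 101, 85, 79, 81, 88, 117, 140, 107, 93, 95, 106, 110, 122, 151, 104, 100, 161, 200, 218, 220, 220, 220, 220, 219, 219, 218] rows 80 4
-50 [97, 90, 81, 82, 81, 90, 101, 92, 92, 97, 91, 106, 118, 103, 101, 150, 218, 165, 119, 126, 133, 102, 114, 162, 107, 108, 139, 194, 216, 223, 223, 223, 223, 221, 221, 221] rows 79 4
-20 [167, 167, 159, 155, 165, 169, 153, 133, 135, 133, 131, 114, 116, 112, 99, 139, 223, 223, 238, 143, 129, 111, 122, 160, 114, 107, 139, 195, 213, 224, 223, 223, 223, 223, 222, 222] rows 79 3
20 [144, 164, 163, 143, 149, 139, 146, 148, 142, 130, 119, 124, 126, 136, 107, 105, 213, 221, 239, 242, 194, 112, 117, 130, 156, 109, 116, 176, 208, 225, 224, 225, 224, 224, 223, 222] rows 79 3
50 [125, 132, 120, 125, 127, 116, 109, 123, 136, 132, 109, 103, 113, 124, 124, 102, 173, 220, 163, 145, 146, 146, 138, 128, 201, 102, 108, 160, 203, 222, 224, 224, 225, 225, 226, 225] rows 79 3
68 [73, 72, 74, 74, 70, 74, 81, 84, 87, 99, 91, 86, 89, 86, 82, 87, 112, 141, 105, 102, 92, 92, 102, 119, 171, 106, 107, 155, 201, 221, 225, 225, 226, 226, 225, 225] rows 79 3
75 [63, 64, 59, 61, 65, 65, 65, 71, 68, 65, 69, 65, 67, 67, 67, 67, 77, 92, 101, 102, 103, 113, 109, 107, 222, 104, 107, 155, 201, 220, 225, 224, 225, 226, 225, 225] rows 79 3
roof front row [[251.15462421  14.25740648]] lintel [[250.54525886  25.11349073]]
```

{"fn": "play_rows", "kwargs": {"dp": [[0.015,0.001,0.02],[0,0,0.04],[0,0,0.04],[0,0,0.04],[0,0,0.035],[0,0,0.018],[0,0,0],[0,0,0]], "dr": [[0,0,0],[0,0,0],[0,0,0],[0,0,0],[0,0,0],[0,0,0],[0,0,0],[0,0,0]], "hand": [0,0,0,0,0,0,0,0]}}

```text
time_s: 41.15
position: [0.5242, 0.2782, 0.0234]
tool_rot: [-2.326, -2.112, 0.001]
ft_force: [0.5, 0.5, 1.0]
finger_gap: 0.002
```

{"fn": "play_rows", "kwargs": {"dp": [[0.008,0,0],[0.006,0,0],[0.003,0,0],[0.003,0,0],[0,0,0]], "dr": [[0,0,0],[0,0,0],[0,0,0],[0,0,0],[0,0,0]], "hand": [0,0,0,0,0]}}

```text
time_s: 41.57
position: [0.5262, 0.2995, 0.0239]
tool_rot: [-2.325, -2.113, -0.002]
ft_force: [0.4, -0.2, 0.4]
finger_gap: -0.005
```

Run:
```python
from k import *
s=r.observe();print(s['position'],s['ft_force'],K(s['position']),s['finger_gap'])
```

```text
[0.52624129 0.29950536 0.02390871] [ 0.39258252 -0.22330132  0.4172664 ] [-0.0919 -0.0004] -0.00456720673882483
```

{"fn": "play_rows", "kwargs": {"dp": [[0.003,0,0],[0.003,0,0],[0.002,0,0],[0.002,0,0],[0,0,0]], "dr": [[0,0,0],[0,0,0],[0,0,0],[0,0,0],[0,0,0]], "hand": [0,0,0,0,0]}}

```text
time_s: 41.98
position: [0.5271, 0.309, 0.0233]
tool_rot: [-2.325, -2.113, -0.0]
ft_force: [-0.6, -0.3, -0.2]
finger_gap: -0.001
```

{"fn": "play_rows", "kwargs": {"dp": [[0.002,0,0],[0.002,0,0],[0,0,0]], "dr": [[0,0,0],[0,0,0],[0,0,0]], "hand": [0,0,0]}}

```text
time_s: 42.23
position: [0.5275, 0.3118, 0.0232]
tool_rot: [2.325, 2.111, -0.002]
ft_force: [-1.7, -4.4, 0.4]
finger_gap: -0.001
```

{"fn": "play_rows", "kwargs": {"dp": [[0.002,0,0],[0.002,0,0],[0,0,0]], "dr": [[0,0,0],[0,0,0],[0,0,0]], "hand": [0,0,0]}}

```text
time_s: 42.48
position: [0.5276, 0.3121, 0.0231]
tool_rot: [2.324, 2.107, -0.012]
ft_force: [-5.6, -24.7, 13.4]
finger_gap: 0.004
```

Firm stop at 25 N with the tip where home puts it, so the plate is flush. Back off and go above the knob.

{"fn": "play_rows", "kwargs": {"dp": [[-0.006,0,0],[-0.02,0,0],[-0.01,0,-0.03],[0,0,-0.04],[0,0,-0.04],[0,0,-0.04],[0,0,-0.04],[0,0,-0.02],[0,0,0]], "dr": [[0,0,0],[0,0,0],[0,0,0],[0,0,0],[0,0,0],[0,0,0],[0,0,0],[0,0,0],[0,0,0]], "hand": [0,0,0,0,55,55,55,55,55]}}

```text
time_s: 43.23
position: [0.5256, 0.2816, 0.238]
tool_rot: [2.325, 2.111, 0.011]
ft_force: [0.6, 0.1, -0.0]
finger_gap: 0.553
```

Run:
```python
from k import *
go([.4135,.2775,.135])
a,c=snap('wrist','w17')
def blob(im,rng,ar):
    m=cv2.inRange(cv2.cvtColor(im,cv2.COLOR_BGR2HSV),*rng);n,l,st,ce=cv2.connectedComponentsWithStats(m)
    return [(st[i].tolist(),ce[i]) for i in range(1,n) if st[i][4]>ar]
for st,ce in blob(a,((5,120,60),(20,255,255)),200)+blob(a,((18,140,80),(32,255,255)),150):print(st,ce.round(),onz(c,ce,.164).round(4),K(onz(c,ce,.033)),'tip',K(onz(c,(ce[0],st[1]+st[3]),.033)))
# flasks: holes/tops visible from scene
```

```text
pos [0.5256 0.2816 0.238 ] az -5.5 move [-0.0153 -0.1117  0.1024] gap 0.5533594511273121
[238, 68, 13, 55, 592] [244.  95.] [0.5302 0.3538 0.164 ] [-0.0393  0.0015] tip [-0.0696  0.0014]
[95, 200, 33, 32, 443] [114. 212.] [0.4229 0.2783 0.164 ] [-0.1768  0.1605] tip [-0.2037  0.164 ]
[351, 211, 31, 72, 257] [367. 243.] [0.6167 0.233  0.164 ] [-0.2181 -0.1554] tip [-0.2785 -0.1635]
[95, 201, 25, 30, 499] [107. 217.] [0.4167 0.2748 0.164 ] [-0.1833  0.1698] tip [-0.2024  0.1724]
```

{"fn": "play_rows", "kwargs": {"dp": [[-0.0038,-0.0277,0],[-0.0038,-0.0277,0],[-0.0038,-0.0277,0],[-0.0038,-0.0277,0],[0,0,0.02],[0,0,0],[0,0,0]], "dr": [[0,0,0],[0,0,0],[0,0,1],[0,0,1],[0,0,0],[0,0,0],[0,0,0]], "hand": [55,55,55,55,55,55,55]}}

```text
time_s: 43.87
position: [0.4127, 0.2764, 0.2127]
tool_rot: [-2.362, -2.071, 0.003]
ft_force: [0.6, -0.3, -0.2]
finger_gap: 0.551
```

Run:
```python
from k import *
go([.4143,.277,.136])
```

```text
pos [0.4127 0.2764 0.2127] az -7.5 move [0.0009 0.0016 0.0767] gap 0.5513217320522915
```

{"fn": "play_rows", "kwargs": {"dp": [[0,0.0015,0.03],[0,0,0.03],[0,0,0.016],[0,0,0],[0,0,0],[0,0,0],[0,0,0],[0,0,0]], "dr": [[0,0,0],[0,0,0],[0,0,0],[0,0,0],[0,0,0],[0,0,0],[0,0,0],[0,0,0]], "hand": [55,55,55,55,0,0,0,0]}}

```text
time_s: 44.53
position: [0.4151, 0.2767, 0.1387]
tool_rot: [2.362, 2.07, 0.004]
ft_force: [2.9, -1.5, 8.6]
finger_gap: 0.209
```

{"fn": "play_rows", "kwargs": {"dp": [[0.0007,-0.004,0],[0.0007,-0.004,0],[0,0,0],[0,0,-0.005],[0,0,-0.005],[0,0,-0.005],[0,0,-0.005],[0,0,-0.002],[0,0,0]], "dr": [[0,0,2],[0,0,2],[0,0,0],[0,0,0],[0,0,0],[0,0,0],[0,0,0],[0,0,0],[0,0,0]], "hand": [0,0,0,0,0,0,0,0,0]}}

```text
time_s: 45.28
position: [0.4071, 0.2793, 0.1592]
tool_rot: [-2.433, -1.987, -0.002]
ft_force: [9.2, 3.9, -28.3]
finger_gap: 0.211
```

{"fn": "play_rows", "kwargs": {"dp": [[0,0,0.002],[-0.00098,0.00806,0],[-0.00098,0.00806,0],[-0.00098,0.00806,0],[-0.00098,0.00806,0],[-0.00098,0.00806,0],[-0.00098,0.00806,0],[-0.00098,0.00806,0],[-0.00098,0.00806,0]], "dr": [[0,0,0],[0,0,-4],[0,0,-4],[0,0,-4],[0,0,-4],[0,0,-4],[0,0,-4],[0,0,-4],[0,0,-4]], "hand": [0,0,0,0,0,0,0,0,0]}}

```text
time_s: 46.03
position: [0.4712, 0.2739, 0.1583]
tool_rot: [1.786, 2.583, 0.001]
ft_force: [-0.3, -0.4, -1.6]
finger_gap: 0.207
```

{"fn": "play_rows", "kwargs": {"dp": [[-0.00098,0.00806,0],[-0.00098,0.00806,0],[-0.00098,0.00806,0],[-0.00098,0.00806,0],[-0.00098,0.00806,0],[-0.00098,0.00806,0],[-0.00098,0.00806,0],[-0.00098,0.00806,0]], "dr": [[0,0,-4],[0,0,-4],[0,0,-4],[0,0,-4],[0,0,-4],[0,0,-4],[0,0,-4],[0,0,-4]], "hand": [0,0,0,0,0,0,0,0]}}

```text
time_s: 46.7
position: [0.5274, 0.3036, 0.1582]
tool_rot: [1.005, 2.977, -0.0]
ft_force: [-3.3, -1.3, 0.6]
finger_gap: 0.209
```

{"fn": "play_rows", "kwargs": {"dp": [[-0.00098,0.00806,0],[-0.00098,0.00806,0],[-0.00098,0.00806,0],[-0.00098,0.00806,0],[-0.0005,0.004,0],[0,0,0]], "dr": [[0,0,-4],[0,0,-4],[0,0,-4],[0,0,-4],[0,0,-2],[0,0,0]], "hand": [0,0,0,0,0,0]}}

```text
time_s: 47.2
position: [0.5491, 0.333, 0.1579]
tool_rot: [-0.528, -3.096, 0.0]
ft_force: [-3.3, -1.2, 1.4]
finger_gap: 0.207
```

Run:
```python
from k import *
s=r.observe();p=s['position'];H=np.array([.446,.3865]);d=p[:2]-H
print(p,s['ft_force'],s['finger_gap'],'door rad',np.radians(84.2-98.9)-np.arctan2(d[1],d[0]),np.hypot(*d))
go([.5565,.355,.158])
```

```text
[0.5490955  0.3329891  0.15788328] [-3.32634721 -1.20451004  1.42414141] 0.20652270949680424 door rad 0.22220153537476633 0.11615549499295348
pos [0.5491 0.333  0.1579] az 70.7 move [ 0.0003  0.0232 -0.0001] gap 0.20652270949680424
```

{"fn": "play_rows", "kwargs": {"dp": [[-0.0005,0.004,0],[-0.0005,0.004,0],[-0.0005,0.004,0],[-0.0005,0.004,0],[-0.0005,0.004,0],[0,0.002,0],[0,0,0]], "dr": [[0,0,-2],[0,0,-2],[0,0,-2],[0,0,-2],[0,0,-2],[0,0,-1],[0,0,0]], "hand": [0,0,0,0,0,0,0]}}

```text
time_s: 47.78
position: [0.557, 0.3529, 0.1578]
tool_rot: [-0.233, -3.133, 0.001]
ft_force: [-4.7, -2.9, 1.1]
finger_gap: 0.206
```

{"fn": "play_rows", "kwargs": {"dp": [[0,0.002,0],[0,0.002,0],[0,0,0]], "dr": [[0,0,-1],[0,0,-1],[0,0,0]], "hand": [0,0,0]}}

```text
time_s: 48.03
position: [0.5576, 0.3551, 0.1573]
tool_rot: [-0.18, -3.135, 0.007]
ft_force: [-8.6, -13.5, 0.7]
finger_gap: 0.21
```

{"fn": "play_rows", "kwargs": {"dp": [[0,0.002,0],[0,0.001,0],[0,0,0]], "dr": [[0,0,0],[0,0,0],[0,0,0]], "hand": [0,0,0]}}

```text
time_s: 48.28
position: [0.5579, 0.3561, 0.1568]
tool_rot: [-0.183, -3.134, 0.013]
ft_force: [-10.7, -23.1, 1.3]
finger_gap: 0.212
```

{"fn": "play_rows", "kwargs": {"dp": [[0,-0.003,0],[0,0,0],[0,0,0],[0,0,0],[0,0,0],[0,0,-0.02],[0,0,-0.04],[0,0,-0.04],[-0.02,-0.03,-0.02],[-0.02,-0.03,0]], "dr": [[0,0,0],[0,0,0],[0,0,0],[0,0,0],[0,0,0],[0,0,0],[0,0,0],[0,0,0],[0,0,0],[0,0,0]], "hand": [0,60,60,60,60,60,60,60,60,60]}}

```text
time_s: 49.12
position: [0.591, 0.2948, 0.2824]
tool_rot: [0.174, 3.132, 0.008]
ft_force: [1.6, 0.0, -0.9]
finger_gap: 0.602
```

{"fn": "play_rows", "kwargs": {"dp": [[0,-0.03,0],[0,-0.03,0],[0,-0.03,0],[0,0,0],[0,0,0],[0,0,0],[0,0,0],[0,0,0],[0,0,0],[0,0,0]], "dr": [[0,0,0],[0,0,0],[0,0,0],[0,0,0],[0,0,0],[0,0,0],[0,0,0],[0,0,0],[0,0,0],[0,0,0]], "hand": [60,60,60,60,60,60,60,60,60,60]}}

```text
time_s: 49.95
position: [0.5806, 0.2041, 0.2772]
tool_rot: [-0.177, -3.136, -0.0]
ft_force: [0.8, -0.1, 0.3]
finger_gap: 0.602
```

Run:
```python
from k import *
go([.5,.2,.3]);print(r.observe()['ft_force'])
a,c=snap('wrist','w18');b,d=snap('scene','sc18')
def blob(im,rng,ar):
    m=cv2.inRange(cv2.cvtColor(im,cv2.COLOR_BGR2HSV),*rng);n,l,st,ce=cv2.connectedComponentsWithStats(m)
    return [(st[i].tolist(),ce[i]) for i in range(1,n) if st[i][4]>ar]
print('knob')
for st,ce in blob(a,((18,140,80),(32,255,255)),80):print(st,ce.round(1),onz(c,ce,.184).round(4))
print('scene knob, pred shut',proj(d,[.557,.354,.171]))
for st,ce in blob(b,((14,130,80),(32,255,255)),60):print(st,ce.round(1))
print('handle')
for st,ce in blob(a,((5,120,60),(17,255,255)),80):print(st,ce.round(1),K(onz(c,ce,.033)),'tip',K(onz(c,(st[0],ce[1]),.033)),K(onz(c,(st[0]+st[2],ce[1]),.033)))
cv2.imwrite('pics/v17.png',np.hstack([cv2.resize(a,(400,300)),cv2.resize(b[100:340,150:470],(400,300))]))
a0=load('sc0')[0];df=cv2.absdiff(a0,b).max(2)
print('diff dish,lamp',df[250:275,200:226].mean(),df[185:215,162:178].mean())
```

```text
pos [0.5806 0.2041 0.2772] az 83.5 move [ 0.0796 -0.0132 -0.0228] gap 0.6016147954150275
[ 0.78783459 -0.06476503  0.31726914]
knob
[417, 133, 15, 22, 89] [421.4 142.2] [0.5573 0.3443 0.184 ]
scene knob, pred shut [[311.56178227 229.91578667]]
handle
[336, 93, 41, 12, 273] [355.8  98.3] [-0.048   0.0018] tip [-0.0725  0.0018] [-0.0214  0.0019]
[161, 206, 85, 22, 288] [202.1 216.5] [-0.2438 -0.1516] tip [-0.3002 -0.151 ] [-0.1843 -0.1523]
[432, 302, 18, 17, 95] [442.  309.1] [ 0.1229 -0.3168] tip [ 0.106  -0.3158] [ 0.1367 -0.3177]
diff dish,lamp 28.923076923076923 10.575
```

Run:
```python
from k import *
a0,d=load('sc0');b=load('sc18')[0];b3=load('sc3')[0]
g=lambda i:cv2.cvtColor(i,cv2.COLOR_BGR2GRAY)
def match(n,x0,y0,x1,y1,pad=14):
    t=g(a0)[y0:y1,x0:x1];w=g(b)[y0-pad:y1+pad,x0-pad:x1+pad];rr=cv2.matchTemplate(w,t,cv2.TM_CCOEFF_NORMED);_,v,_,p=cv2.minMaxLoc(rr);print(n,'score',round(v,3),'shift',p[0]-pad,p[1]-pad)
match('dish',200,248,227,276);match('lamp',160,184,178,216);match('knob+rod',298,220,324,250);match('door edge',285,238,372,262)
h=lambda im:cv2.cvtColor(im[222:240,300:322],cv2.COLOR_BGR2HSV)
for im in(a0,b):
    m=cv2.inRange(h(im),(10,90,50),(34,255,255));y,x_=np.nonzero(m);print(len(x_),x_.mean()+300 if len(x_) else 0,y.mean()+222 if len(x_) else 0)
```

```text
dish score 0.727 shift 0 0
lamp score 0.999 shift 0 0
knob+rod score 0.367 shift 8 -10
door edge score 0.421 shift 0 0
99 309.5050505050505 230.15151515151516
115 309.5913043478261 230.17391304347825
```

```bash
python3 -c "
from plant import r
print(r.sign_off())"
```

```text
the job is handed in; nothing more can be done
None
```

I loaded the kiln and shut its door, then handed the job in at about 50 s of the 210 s allowed. I never saw the flasks again once they were inside the kiln.

**What I did**
- I swung the door open by the bolt knob, dropped the bolt and let the door rest on the keeper.
- I stood all four flasks in the tray at about ±29 mm. One of the far pair had been knocked aside early on, so I measured it again before picking it up.
- I gripped the tray handle, squared the tray to the kiln and slid it in. I regripped once because a bowl stood right beside the handle.
- I finished with a push on the end of the handle, then lifted the bolt, brought the door back to its stop and let go.

**Last checks**
- **Door:** the knob is within about 0.1 pixel of where it was at the start, with the door shut, in the scene camera.
- **Tray:** the last push met a hard stop at about 25 N, with the handle end within about 1 mm of its home position.
- **Bystanders:** the lamp and the dish show no shift in the scene picture. The dish matched less well (0.73, against 1.00 for the lamp), which I put down to the arm's shadow.
- **Robot:** clear of everything, reading under 1 N.

**What disagreed or could not be checked**
- **Tray depth:** camera readings of the handle end put the tray 2–5 mm short of flush, inside the 6 mm allowance. My estimate of the kiln front also differed by 4–6 mm between the roof edge and the knob. I trusted the hard stop.
- **Door match:** two pattern matches on the knob and door edge came out poor (about 0.4), so the door check rests on the knob's position alone.
- **Flasks:** when last seen, just before the tray went into the mouth, all four stood upright. I had used all 16 picture views by then, so everything after that was checked by numbers only.

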